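# Sift the tumbling balls out and tip the rollers

## Task

The slotted basket with the two turned rollers also holds two small steel tumbling balls. Hold it over the shallow steel pan and shake or rock it so that both balls drop through the slots into the pan while the rollers stay in the basket, then tip the rollers out of its open end into the deep white tub. Finally set the empty basket down upright on the bench top and let go.

Things in the scene. Friction and masses are not known exactly. Their poses are not given: they have to be found in the camera images.
- basket: Loose steel sieve basket with a cross handle, 130 mm long (x -60 to +70), 108 wide (y), 220 g. Walls 45 mm high at both sides and the +x end; the -x end is open, without lip, and starts facing roughly the robot. Floor: bars with 18 mm slots, tops 12 mm up; at the closed end a 28 mm blank trough. Origin: centre of the underside. The empty solid-floored basket of this outline is not wanted.
- basket_bar (a point): Centre of the basket's handle: a fixed wooden cross bar along the basket's y, 18 mm thick (x), 20 mm tall, held at its ends by straps on the side walls; the bar's middle 90 mm is free. 90 mm above the basket's underside, right above its origin; axes as the basket's. Pinch it from above, fingers closing along x.
- pan: Shallow open steel pan for the balls, 210 mm (x) by 190 mm (y), 35 mm high, walls 4 mm, fixed to the bench. Origin: centre of the underside.
- tub: Deep open white plastic tub for the rollers, 190 by 190 mm, 75 mm high, walls and floor 5 mm, fixed to the bench. Origin: centre of the underside.
- roller1: Turned aluminium roller: solid plain cylinder, 38 mm diameter, 40 mm long, 120 g (origin: centre; y: its axis). Starts lying across the basket, sunk into a slot, beside the other. It stays there while the basket tilts up to 25 degrees and rolls out of the open end when that end is tipped 45 degrees or more down.
- roller2: Turned aluminium roller: solid plain cylinder, 38 mm diameter, 40 mm long, 120 g (origin: centre; y: its axis). Starts lying across the basket, sunk into a slot, beside the other. It stays there while the basket tilts up to 25 degrees and rolls out of the open end when that end is tipped 45 degrees or more down.
- ball1: Steel tumbling ball, 14 mm diameter, 12 g (origin: centre). Starts in the shallow trough at the basket's closed end, whose floor falls 10 degrees towards the end wall. Tilting the open end about 20 degrees down rolls it out; it then falls through the first slots, 15 to 40 mm from the basket's origin towards the closed end.
- ball2: Steel tumbling ball, 14 mm diameter, 12 g (origin: centre). Starts in the shallow trough at the basket's closed end, whose floor falls 10 degrees towards the end wall. Tilting the open end about 20 degrees down rolls it out; it then falls through the first slots, 15 to 40 mm from the basket's origin towards the closed end.
Things that resemble listed ones, but are neither listed nor needed, are in the scene too. What is shaped like the basket but orange is not meant.

How it is judged:
On the way, in this order (a step that is already met when the one before it is completed fails the run):
1. both balls lie in the pan while the basket is held above the bench with both rollers in it (x of ball1 in the frame of pan between -0.104 and 0.104 m and y of ball1 in the frame of pan between -0.094 and 0.094 m and z of each of ball1, ball2 in the frame of pan below 0.035 m and x of ball2 in the frame of pan between -0.104 and 0.104 m and y of ball2 in the frame of pan between -0.094 and 0.094 m and distance between each of roller1, roller2 and basket below 0.09 m and height (world z) of basket above 0.03 m), for 0.2 s.
2. both rollers lie in the tub, tipped there from the raised, tilted basket (x of roller1 in the frame of tub between -0.094 and 0.094 m and y of roller1 in the frame of tub between -0.094 and 0.094 m and z of each of roller1, roller2 in the frame of tub below 0.07 m and x of roller2 in the frame of tub between -0.094 and 0.094 m and y of roller2 in the frame of tub between -0.094 and 0.094 m and height (world z) of basket above 0.03 m and angle between basket's own z axis and vertical above 0.35 rad), for 0.1 s.
At the end, for the whole second after the job is handed in: Both balls are inside the pan, both rollers are inside the tub and at rest, and the basket stands still on the bench top itself (underside within 12 mm of it), upright within about 8 degrees (x of ball1 in the frame of pan between -0.104 and 0.104 m and y of ball1 in the frame of pan between -0.094 and 0.094 m and z of each of ball1, ball2 in the frame of pan below 0.035 m and x of ball2 in the frame of pan between -0.104 and 0.104 m and y of ball2 in the frame of pan between -0.094 and 0.094 m and x of roller1 in the frame of tub between -0.094 and 0.094 m and y of roller1 in the frame of tub between -0.094 and 0.094 m and z of each of roller1, roller2 in the frame of tub below 0.07 m and x of roller2 in the frame of tub between -0.094 and 0.094 m and y of roller2 in the frame of tub between -0.094 and 0.094 m and angle between basket's own z axis and vertical below 0.15 rad and height (world z) of basket between -0.01 and 0.012 m and linear speed of basket below 0.03 m/s and linear speed of each of roller1, roller2 below 0.1 m/s); the robot touches nothing.
It also fails if it takes over 69 s, if anything falls off the work surface, if the arm or the gripper's body presses on something with over 40 N, if the wrist force passes 120 N, or if a joint passes its speed limit or range.

## Robot

A 6-joint arm with a two-finger parallel gripper is mounted at the origin on the work surface. World frame = base frame: x ahead of the robot, y to its left, z up, the work surface at z = 0. Lengths are in m, angles in rad, forces in N, time in s.
With the tool pointing down it reaches from about 0.375 to 0.9 m from the base axis. Payload 3.1 kg.
Tool frame: the origin (TCP) lies between the finger pads; the fingertips stand 22 mm ahead of it and the grasp point (between the pads) lies 3 mm ahead of it; z points along the fingers, y is the line along which they close (so a half turn about z gives the same grasp; the last joint's range is limited). The gripper opens to 87 mm and grips with 3 to 60 N. Pads are 19 mm wide; open, the fingers measure 117 mm over their backs; the gripper's body (75 mm by 190 mm) begins 51 mm behind the grasp point.
Start: joints at [-1.435, 0.527, 1.433, -0, 1.181, -0.178], TCP at [0.193, -0.594, 0.245] pointing down, gripper open.
Joint ranges: [-3.08, 3.08], [-0.75, 2.2], [0.22, 2.44], [-1.43, 4.57], [0, 2.65], [-2.85, 2.85]. Speed limits (rad/s): [2.79, 2.79, 3.14, 3.14, 3.14, 3.14].

## Interface

Orientations are given as a unit quaternion [x, y, z, w].
In Python, from rig import get_obs, camera, get_calibration, hand_in, cut_out gives the robot as it stands.
- The arm moves only by the shell command python3 -m inch 'ROWS' [OPENING] [FORCE]. ROWS is JSON, one flat list of numbers, 6 for each row, row after row: the shift along the tool's x, y, z scaled (see below), then the turn, a rotation vector about the tool's x, y, z scaled (see below). A call has 1 to 20 rows; each row is the pose to reach, as a shift and turn from the pose commanded when the call began, along the tool's axes at that moment; what a row does not reach only later rows make up. The controller multiplies each number of a shift by 0.08 m and each number of a turn by 90 degrees. A row lasts 1/12 s, in which the tool goes at most 41.7 mm and 7.16 degrees, less where a joint would pass 70% of its speed; a pose out of reach is approached as far as the arm can. A call with a number of a shift or a turn outside -1 to 1 is refused whole. A call with a gripper value outside its range is refused whole. OPENING is the finger opening in mm, from 0 to 87, set as the call begins (- or left out, the last holds). The fingers move at their own pace and stop on an object; FORCE is the grip in N (left out, the last holds). Time passes only in rows, so rows that repeat a pose let the fingers close. It gives the time, the measured TCP pose, the force, the opening and the grip force at its end, in the units of the state.
- get_obs(): the state, without advancing time (a new reading comes with each control period).
- camera(name): name is "scene" or "top"; returns the picture (480x640x3 uint8, red, green, blue); there is no depth.
- get_calibration(name): a dict with "vertical_fov" (degrees; the focal length in pixels is half the picture's height over the tangent of half this angle, whatever the lens; pixels are square), "cx", "cy" (the principal point, pixels), "D" ([k1, k2, p1, p2, k3] as OpenCV has them; the pictures are not rectified), "T" (4x4, takes a point from camera to world coordinates). Camera axes: x right, y down, z forward; pixel columns grow to the right and rows downward; lengths in m; the calibration is good to about 2 mm. A picture is of the moment at which its call begins. get_calibration takes no time and is no camera call.
- hand_in(): hands the job in; it is judged then, once.
Trained networks look in the newest picture that a camera, given by its name, has taken for a name from the list of things; names that differ only in an ending like _2 or _b are one class to them, and where a whole thing is asked for, a point or a joint stands for the part that bears it (a point fixed in the world has none). Each returns a list of dicts, best first, with "conf" (0 to 1); they miss things now and then, are a little off and sometimes report something else, mostly with a low value. They report only what shows in the picture. A call takes as long as a camera call. They do not tell look-alikes from the thing itself.
- cut_out(camera, thing): "region" (480x640 bool, what is visible of it) and "bbox" ([left, top, right, bottom] in pixels, round what is visible of it).
The state is a dict: "time": time; "q": joint angles; "joint_velocities": joint speeds; "joint_torque": joint torques, N m; "position": TCP position; "tool_rot": TCP orientation; "ft_force": force on the tool from outside, world axes, zero at the start; "moment": the same for the moment, N m; "grip_width": finger opening in m; "grip_force": force on a finger pad.
Only numpy, scipy, OpenCV 4.12 (cv2) and the standard library are available. Lean on these libraries where they do the work, as an engineer would, in place of code of your own. Each camera call takes 0.05 s, during which the arm holds its last target. There are 200 camera calls.

## Working session

There is one attempt and no reset: what is moved stays moved. The work goes in short steps, Python scripts to look and compute and a shell command to move; the robot and the scene stay as the last step left them, time stands still between calls to the robot, and variables do not carry over. Pictures are saved under pics/ and viewed, at most 10 in all, crops included, and the job is handed in when it is done.

```bash
mkdir -p pics; ls; cat > h.py <<'E'
import numpy as np,cv2
from rig import *
def K(n):
    c=get_calibration(n);f=240/np.tan(np.radians(c["vertical_fov"])/2)
    return np.array([[f,0,c["cx"]],[0,f,c["cy"]],[0,0,1.]]),np.array(c["D"],float),np.array(c["T"])
def ray(n,uv,z):
    k,D,T=K(n);p=cv2.undistortPoints(np.array(uv,float).reshape(-1,1,2),k,D).reshape(-1,2)
    d=np.c_[p,np.ones(len(p))]@T[:3,:3].T;o=T[:3,3]
    return o+d*((z-o[2])/d[:,2])[:,None]
def proj(n,P):
    k,D,T=K(n);Ti=np.linalg.inv(T);r,_=cv2.Rodrigues(Ti[:3,:3])
    return cv2.projectPoints(np.array(P,float).reshape(-1,1,3),r,Ti[:3,3],k,D)[0].reshape(-1,2)
def snap(n,f):
    cv2.imwrite("pics/"+f,camera(n)[:,:,::-1])
E
python3 - <<'E'
from h import *
snap("top","t0.png");snap("scene","s0.png")
for n in("top","scene"):
    print(n,K(n)[2][:3,3].round(3))
    for t in("basket","basket_bar","pan","tub","roller1","ball1"):
        for d in cut_out(n,t):
            m=d["region"];v,u=np.nonzero(m)
            print(t,round(d["conf"],2),np.round(d["bbox"]),len(u),u.mean().round(),v.mean().round())
print(get_obs())
E
```

```text
pics
top [ 0.352 -0.081  1.264]
basket 0.84 [451. 201. 509. 254.] 1283 480.0 226.0
basket 0.65 [388. 232. 436. 282.] 872 411.0 251.0
basket_bar 0.81 [455. 201. 506. 256.] 1109 480.0 227.0
basket_bar 0.7 [387. 233. 436. 286.] 1197 412.0 252.0
basket_bar 0.66 [128. 216. 202. 299.] 5227 164.0 258.0
pan 0.77 [128. 217. 205. 297.] 5254 164.0 258.0
tub 0.92 [247. 218. 324. 293.] 5166 283.0 257.0
roller1 0.61 [394. 263. 416. 278.] 184 406.0 269.0
roller1 0.6 [414. 258. 434. 274.] 211 424.0 264.0
scene [ 1.316 -0.45   0.772]
basket 0.82 [187. 250. 256. 315.] 2039 222.0 284.0
basket 0.56 [ 85. 304. 176. 388.] 3889 129.0 341.0
basket_bar 0.78 [184. 246. 254. 320.] 2046 221.0 285.0
basket_bar 0.58 [ 83. 307. 176. 383.] 3742 130.0 340.0
pan 0.95 [421. 184. 527. 252.] 4204 472.0 213.0
tub 0.64 [305. 198. 414. 286.] 6189 360.0 240.0
roller1 0.77 [214. 263. 237. 283.] 306 225.0 272.0
roller1 0.52 [195. 270. 220. 292.] 268 205.0 281.0
{'time': 0.7, 'q': array([-1.43547991e+00,  5.27438871e-01,  1.43272111e+00, -1.70590605e-05,
        1.18140563e+00, -1.78481386e-01]), 'joint_velocities': array([ 0.00074434,  0.00035241,  0.00083334,  0.00169629, -0.00127969,
        0.00025102]), 'joint_torque': array([-1.68950748e-03, -4.39868116e+01, -1.76947260e+01,  6.33869064e-02,
        5.02485177e-02, -1.31827153e-05]), 'position': array([ 0.19295082, -0.59443429,  0.24457926]), 'tool_rot': array([ 9.87716091e-01,  1.56259157e-01, -8.18105153e-06,  1.33492793e-05]), 'ft_force': array([-0.61453183, -0.11740774, -0.28024978]), 'moment': array([ 0.02799821, -0.0014708 , -0.0174297 ]), 'grip_force': 0.0, 'grip_width': 0.08712011904280145}
```

View pics/t0.png

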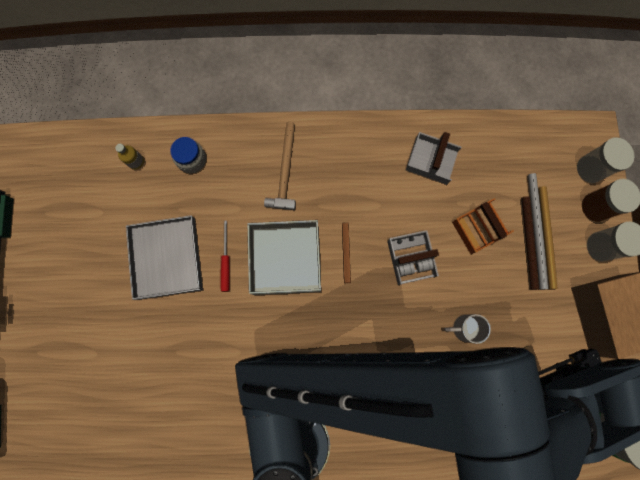

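View pics/s0.png

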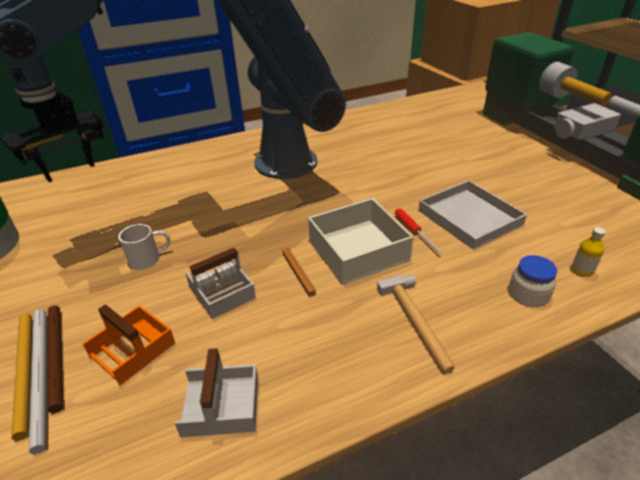

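The top view shows the wanted basket at about (413,258): rollers at (406,269) and (424,264), balls in its trough at about (402,240) and (413,238), and its bar at about (419,257). The orange basket at (480,227) and the solid-floored one at (433,158) are decoys. The tub is at (284,257) and the pan at (165,257).

```bash
python3 - <<'E'
from h import *
im=cv2.imread("pics/t0.png");s=cv2.imread("pics/s0.png")
a=cv2.resize(im[220:300,375:455],(400,400),interpolation=cv2.INTER_CUBIC)
b=cv2.resize(s[235:325,175:265],(400,400),interpolation=cv2.INTER_CUBIC)
cv2.imwrite("pics/c0.png",np.hstack([a,b]))
# bar from dark brown
hsv=cv2.cvtColor(im,cv2.COLOR_BGR2HSV)
c=im[240:275,390:445].astype(int)
m=((c[:,:,2]-c[:,:,0]>20)&(c[:,:,2]<110)).astype(np.uint8)
n,l,st,ce=cv2.connectedComponentsWithStats(m);i=1+st[1:,4].argmax()
v,u=np.nonzero(l==i);r=cv2.minAreaRect(np.c_[u+390,v+240].astype(np.float32));print(st[i],r)
P=ray("top",[r[0]],.1)[0];print("bar",P)
bx=ray("top",cv2.boxPoints(r),.1);e=[bx[1]-bx[0],bx[2]-bx[1]];print([(np.linalg.norm(x).round(3),np.degrees(np.arctan2(x[1],x[0])).round(1)) for x in e])
for t,h in(("pan",.035),("tub",.075)):
    g=cut_out("top",t)[0]["region"].astype(np.uint8)
    v,u=np.nonzero(g);r=cv2.minAreaRect(np.c_[u,v].astype(np.float32));Q=ray("top",cv2.boxPoints(r),h)
    print(t,Q.mean(0).round(3),Q[:,:2].round(3).tolist())
E
```

```text
[  9   9  40  14 250] ((418.41705322265625, 255.37771606445312), (9.31754207611084, 39.71519088745117), 82.40535736083984)
bar [ 0.49691145 -0.35422479  0.1       ]
[(np.float64(0.106), np.float64(-84.0)), (np.float64(0.025), np.float64(-176.2))]
pan [0.517 0.337 0.035] [[0.613, 0.454], [0.632, 0.252], [0.421, 0.222], [0.401, 0.419]]
tub [0.506 0.002 0.075] [[0.602, 0.102], [0.605, -0.092], [0.411, -0.096], [0.408, 0.094]]
```

View pics/c0.png

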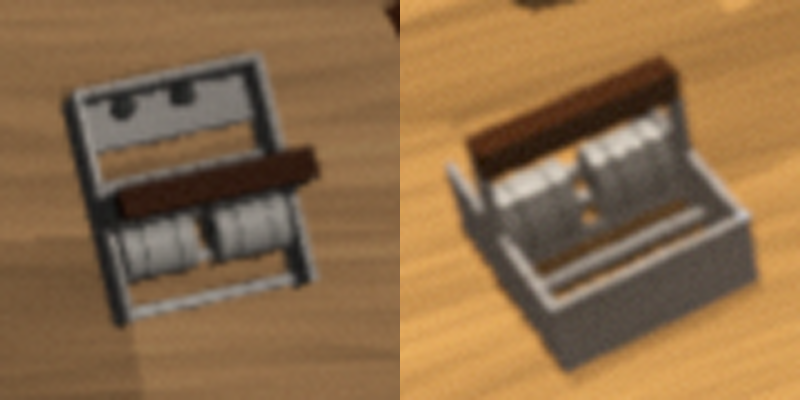

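The crop shows the wanted basket clearly: slots, two rollers near the open (robot) end, two balls in the trough at the closed end. Bar ends are at about (399,261) and (438,252.5) in full-picture pixels. The mask fit gave a poor bar angle, so I'll use these corners.

```bash
python3 - <<'E'
from h import *
f=lambda p:np.array(p)/5+[375,220]-.4
an=lambda d:np.degrees(np.arctan2(d[1],d[0])).round(1)
B=ray("top",f([[119,204],[316,162]]),.1);print("bar",B.mean(0),np.linalg.norm(B[0]-B[1]),an(B[0]-B[1])-90)
C=ray("top",f([[73,97],[262,58],[312,278],[120,322]]),.045)
print(C.round(3).tolist(),"ctr",C.mean(0),an(C[0]-C[3]),an(C[1]-C[2]),an(C[0]-C[1])-90)
y=np.radians((an(C[0]-C[3])+an(C[1]-C[2]))/2);c=C.mean(0)[:2]-.005*np.array([np.cos(y),np.sin(y)]);print("origin",c,np.degrees(y))
from scipy.spatial.transform import Rotation as R
print(R.from_quat(get_obs()["tool_rot"]).as_matrix().round(3))
# check pan pose
im=cv2.imread("pics/t0.png")
Q=ray("top",[[127,226],[193,216],[202,291],[134,299]],.035);print("pan",Q.mean(0),Q.round(3).tolist())
E
```

```text
bar [ 0.49479157 -0.35350143  0.1       ] 0.107539810002173 10.400000000000006
[[0.551, -0.289, 0.045], [0.571, -0.395, 0.045], [0.448, -0.415, 0.045], [0.427, -0.308, 0.045]] ctr [ 0.49918144 -0.35185326  0.045     ] 8.9 9.2 10.200000000000003
origin [ 0.49424369 -0.35263974] 9.050000000000002
[[ 0.951  0.309 -0.   ]
 [ 0.309 -0.951 -0.   ]
 [-0.     0.    -1.   ]]
pan [0.51681597 0.33542234 0.035     ] [[0.609, 0.443, 0.035], [0.632, 0.255, 0.035], [0.422, 0.227, 0.035], [0.404, 0.416, 0.035]]
```

```bash
I="python3 -m inch"
python3 -m inch '[0.4,-0.17,0.1,0,0,0, 0.8,-0.34,0.3,0,0,0, 1,-0.42,0.5,0,0,0, 1,-0.42,0.5,0,0,0]' 87 40
python3 -m inch '[0.5,-0.21,0,0,0,0, 1,-0.42,0,0,0,0, 1,-0.42,0,0,0,0]'
python3 -m inch '[0.5,-0.21,0,0,0,0, 1,-0.42,0,0,0,0, 1,-0.42,0,0,0,0]'
python3 -m inch '[0.5,-0.21,0,0,0,0, 1,-0.42,0,0,0,0, 1,-0.42,0,0,0,0]'
python3 -m inch '[0.5,0,0,0,0,-0.08, 0.5,0,0,0,0,-0.15, 0.5,0,0,0,0,-0.23, 0.5,0,0,0,0,-0.3, 0.5,0,0,0,0,-0.38, 0.5,0,0,0,0,-0.45, 0.5,0,0,0,0,-0.53, 0.5,0,0,0,0,-0.61, 0.5,0,0,0,0,-0.68, 0.5,0,0,0,0,-0.76, 0.5,0,0,0,0,-0.83, 0.5,0,0,0,0,-0.908, 0.5,0,0,0,0,-0.908, 0.5,0,0,0,0,-0.908]'
python3 - <<'E'
from h import *
from scipy.spatial.transform import Rotation as R
o=get_obs();M=R.from_quat(o["tool_rot"]).as_matrix();print(o["time"],o["position"],o["q"].round(3));print(M.round(3))
print("to go units",(M.T@(np.array([.4945,-.353,.093])-o["position"])/.08).round(3))
snap("scene","s1.png")
E
```

```text
time: 1.13
position: [0.2606, -0.5326, 0.2016]
tool_rot: [0.987, 0.158, 0.0, -0.004]
ft_force: [-0.0, -0.9, -0.6]
grip_width: 0.0871
grip_force: 0.0
time: 1.38
position: [0.3277, -0.4771, 0.2048]
tool_rot: [0.987, 0.158, 0.001, -0.002]
ft_force: [0.4, -0.2, -0.5]
grip_width: 0.0872
grip_force: 0.0
time: 1.63
position: [0.3937, -0.421, 0.2051]
tool_rot: [0.987, 0.158, 0.001, -0.001]
ft_force: [-1.3, -0.5, 0.4]
grip_width: 0.0869
grip_force: 0.0
time: 1.88
position: [0.4596, -0.3648, 0.2053]
tool_rot: [0.987, 0.158, 0.001, -0.0]
ft_force: [-0.8, -0.0, -0.2]
grip_width: 0.087
grip_force: 0.0
time: 3.05
position: [0.4936, -0.3567, 0.2049]
tool_rot: [0.646, 0.763, -0.0, 0.0]
ft_force: [-0.0, -0.1, -0.4]
grip_width: 0.0871
grip_force: 0.0
3.05 [ 0.4935767  -0.35673945  0.20493376] [-0.809  0.552  1.515 -0.     1.074 -0.974]
[[-0.165  0.986  0.   ]
 [ 0.986  0.165 -0.001]
 [-0.001  0.    -1.   ]]
to go units [0.046 0.019 1.399]
```

View pics/s1.png

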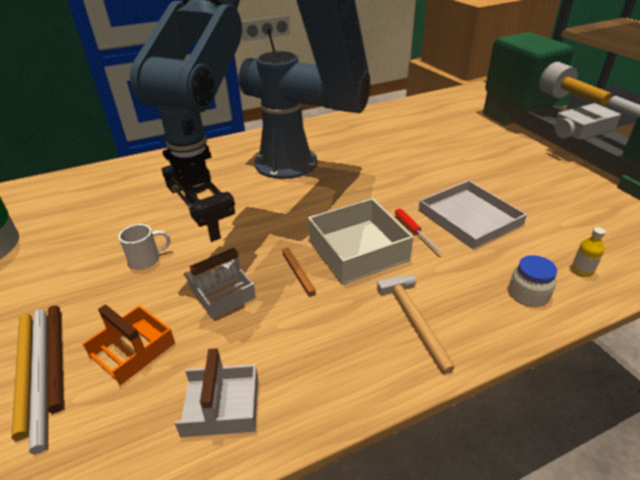

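The gripper hangs straight over the bar at (215,262), fingers spread across it. Descend and close.

```bash
python3 -m inch '[0.05,0.02,0.3,0,0,0, 0.05,0.02,0.6,0,0,0, 0.05,0.02,0.8,0,0,0]'
python3 -m inch '[0,0,0.3,0,0,0, 0,0,0.5,0,0,0, 0,0,0.6,0,0,0, 0,0,0.6,0,0,0]' 45
python3 -m inch '[0,0,0,0,0,0, 0,0,0,0,0,0, 0,0,0,0,0,0, 0,0,0,0,0,0, 0,0,0,0,0,0, 0,0,0,0,0,0, 0,0,0,0,0,0, 0,0,0,0,0,0]' 0 40
python3 -m inch '[0,0,-0.15,0,0,0, 0,0,-0.35,0,0,0, 0,0,-0.6,0,0,0, 0,0,-0.85,0,0,0, 0,0,-1,0,0,0, 0,0,-1,0,0,0, 0,0,-1,0,0,0]'
python3 - <<'E'
from h import *
snap("scene","s2.png")
E
```

```text
time: 3.35
position: [0.4942, -0.3511, 0.1392]
tool_rot: [0.646, 0.764, -0.0, -0.001]
ft_force: [-0.0, 0.8, -0.0]
grip_width: 0.087
grip_force: 0.0
time: 3.68
position: [0.4938, -0.3507, 0.0907]
tool_rot: [0.645, 0.764, 0.0, -0.002]
ft_force: [0.5, -0.1, 0.1]
grip_width: 0.0677
grip_force: 0.0
time: 4.35
position: [0.4944, -0.3513, 0.0928]
tool_rot: [0.644, 0.765, -0.0, -0.0]
ft_force: [-1.9, -0.2, 2.7]
grip_width: 0.0174
grip_force: 40.0
time: 4.93
position: [0.4948, -0.3511, 0.1729]
tool_rot: [0.645, 0.764, 0.0, 0.0]
ft_force: [0.2, -0.4, -6.0]
grip_width: 0.0176
grip_force: 39.9
```

View pics/s2.png

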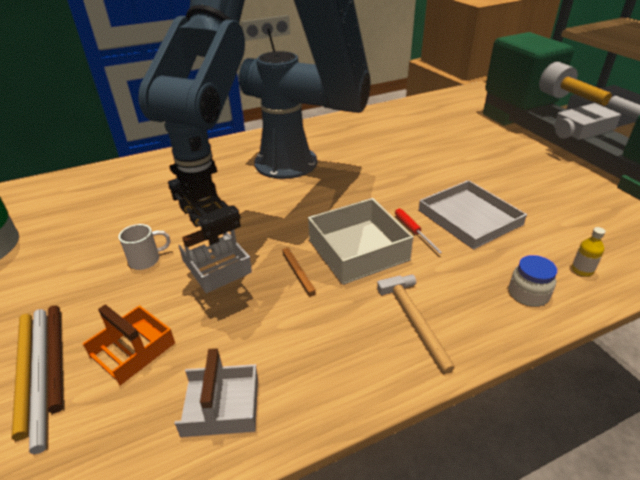

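Basket lifted level, hanging at (215,262) below the gripper with the rollers in it. Carrying it over the tub to the pan.

```bash
python3 -m inch '[0.05,0,-0.2,0,0,0, 0.15,0.02,-0.4,0,0,0, 0.3,0.04,-0.6,0,0,0, 0.5,0.06,-0.8,0,0,0, 0.75,0.09,-0.9,0,0,0, 1,0.12,-0.9,0,0,0]'
python3 -m inch '[0.25,0.03,0,0,0,0, 0.5,0.06,0,0,0,0, 0.75,0.09,0,0,0,0, 1,0.12,0,0,0,0]'
python3 -m inch '[0.25,0.03,0,0,0,0, 0.5,0.06,0,0,0,0, 0.75,0.09,0,0,0,0, 1,0.12,0,0,0,0]'
python3 -m inch '[0.25,0.03,0,0,0,0, 0.5,0.06,0,0,0,0, 0.75,0.09,0,0,0,0, 1,0.12,0,0,0,0]'
python3 -m inch '[0.25,0.03,0,0,0,0, 0.5,0.06,0,0,0,0, 0.75,0.09,0,0,0,0, 1,0.12,0,0,0,0]'
python3 -m inch '[0.25,0.03,0,0,0,0, 0.5,0.06,0,0,0,0, 0.75,0.09,0,0,0,0, 1,0.12,0,0,0,0]'
python3 -m inch '[0.25,0.03,0,0,0,0, 0.5,0.06,0,0,0,0, 0.75,0.09,0,0,0,0, 1,0.12,0,0,0,0]'
python3 -m inch '[0.25,0.03,0,0,0,0, 0.5,0.06,0,0,0,0, 0.75,0.09,0,0,0,0, 1,0.12,0,0,0,0]'
python3 -m inch '[0.2,0.02,0,0,0,0, 0.35,0.04,0,0,0,0, 0.43,0.05,0,0,0,0, 0.46,0.05,0,0,0,0, 0.46,0.05,0,0,0,0]'
python3 - <<'E'
from h import *
from scipy.spatial.transform import Rotation as R
o=get_obs();M=R.from_quat(o["tool_rot"]).as_matrix();print(o["time"],o["position"],o["q"].round(3));print(M.round(3))
print("to go units",(M.T@(np.array([.462,.33,.185])-o["position"])/.08).round(3))
snap("scene","s3.png")
E
```

```text
time: 5.48
position: [0.4909, -0.27, 0.2452]
tool_rot: [0.645, 0.764, 0.0, 0.001]
ft_force: [-0.2, 0.6, -5.5]
grip_width: 0.0173
grip_force: 39.9
time: 5.82
position: [0.4854, -0.1878, 0.2431]
tool_rot: [0.645, 0.764, -0.0, -0.002]
ft_force: [0.3, -0.4, -4.4]
grip_width: 0.0174
grip_force: 39.9
time: 6.15
position: [0.4812, -0.1076, 0.2432]
tool_rot: [0.645, 0.764, -0.0, -0.002]
ft_force: [0.5, 1.1, -4.8]
grip_width: 0.0175
grip_force: 39.9
time: 6.48
position: [0.4771, -0.0274, 0.2433]
tool_rot: [0.645, 0.764, -0.001, -0.002]
ft_force: [0.1, -1.0, -5.8]
grip_width: 0.0177
grip_force: 39.9
time: 6.82
position: [0.4729, 0.0528, 0.2433]
tool_rot: [0.645, 0.764, -0.001, -0.002]
ft_force: [-0.4, 0.1, -4.2]
grip_width: 0.0179
grip_force: 39.9
time: 7.15
position: [0.4688, 0.1331, 0.2433]
tool_rot: [0.645, 0.764, -0.001, -0.001]
ft_force: [0.8, 0.2, -4.5]
grip_width: 0.0176
grip_force: 39.9
time: 7.48
position: [0.4647, 0.2133, 0.2432]
tool_rot: [0.645, 0.764, -0.001, -0.001]
ft_force: [1.0, 0.0, -5.1]
grip_width: 0.0176
grip_force: 39.9
time: 7.82
position: [0.4606, 0.2935, 0.243]
tool_rot: [0.645, 0.764, -0.002, -0.001]
ft_force: [0.1, 0.2, -4.6]
grip_width: 0.0174
grip_force: 39.9
time: 8.23
position: [0.4598, 0.3294, 0.244]
tool_rot: [0.645, 0.765, -0.001, -0.0]
ft_force: [0.9, -0.1, -4.7]
grip_width: 0.0177
grip_force: 39.9
8.2333 [0.4597721  0.32944339 0.24396777] [ 0.424  0.449  1.583 -0.     1.111  0.254]
[[-0.169  0.986 -0.001]
 [ 0.986  0.169 -0.001]
 [-0.001 -0.001 -1.   ]]
to go units [0.003 0.03  0.737]
```

View pics/s3.png

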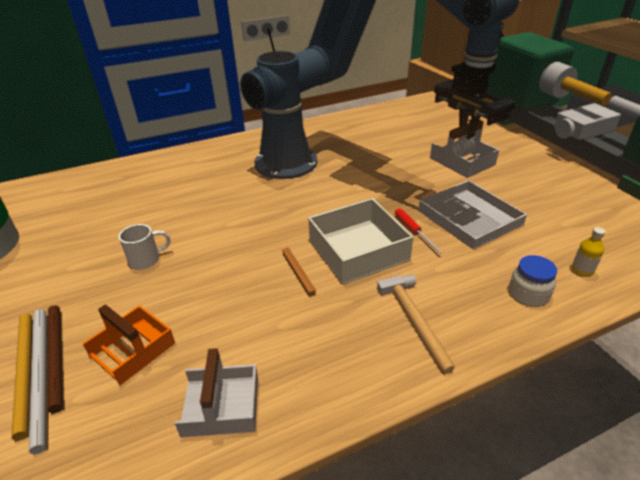

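The basket hangs over the pan's shadowed area at (465,150), level. Lower it, then tilt the open end down about 22°.

```bash
python3 -m inch '[0,0,0.2,0,0,0, 0,0,0.5,0,0,0, 0,0,0.8,0,0,0, 0,0,0.95,0,0,0, 0,0,0.95,0,0,0]'
python3 -m inch '[0,0,0,-0.04,0,0, 0,0,0,-0.09,0,0, 0,0,0,-0.14,0,0, 0,0,0,-0.19,0,0, 0,0,0,-0.22,0,0, 0,0,0,-0.235,0,0, 0,0,0,-0.245,0,0, 0,0,0,-0.245,0,0, 0,0,0,-0.245,0,0, 0,0,0,-0.245,0,0, 0,0,0,-0.245,0,0, 0,0,0,-0.245,0,0, 0,0,0,-0.245,0,0, 0,0,0,-0.245,0,0, 0,0,0,-0.245,0,0, 0,0,0,-0.245,0,0, 0,0,0,-0.245,0,0, 0,0,0,-0.245,0,0]'
python3 - <<'E'
from h import *
a=camera("scene")[:,:,::-1];b=camera("top")[:,:,::-1]
for n in("scene","top"):
    for t in("ball1","roller1"):
        print(n,t,[(round(d["conf"],2),np.round(d["bbox"])) for d in cut_out(n,t)])
a=cv2.resize(a[110:260,400:550],(400,400),interpolation=cv2.INTER_CUBIC);b=cv2.resize(b[200:310,110:220],(400,400),interpolation=cv2.INTER_CUBIC)
cv2.imwrite("pics/c4.png",np.hstack([a,b]))
E
```

```text
time: 8.7
position: [0.4584, 0.3273, 0.1656]
tool_rot: [0.645, 0.764, -0.004, -0.001]
ft_force: [-0.9, 0.2, -5.8]
grip_width: 0.0176
grip_force: 39.9
time: 10.2
position: [0.4604, 0.3295, 0.1685]
tool_rot: [0.633, 0.75, 0.146, 0.123]
ft_force: [0.3, -0.2, -5.6]
grip_width: 0.0176
grip_force: 39.9
scene ball1 []
scene roller1 [(0.69, array([462., 168., 481., 182.]))]
top ball1 []
top roller1 [(0.68, array([156., 272., 178., 282.]))]
```

View pics/c4.png

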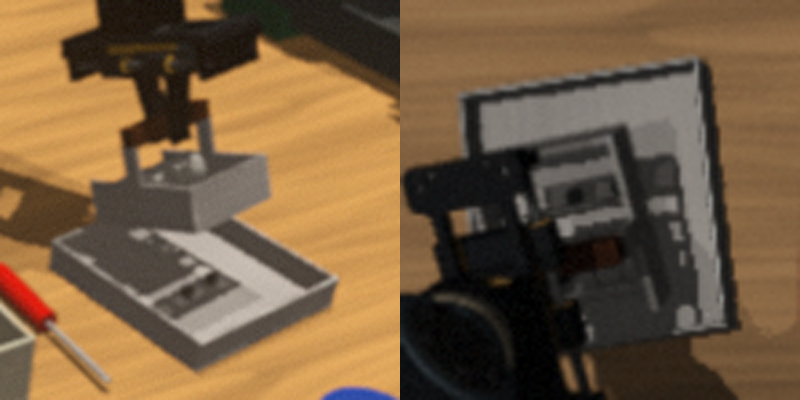

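Two dark spots show in the pan at crop (190,290) and (210,275), probably the balls, but shadow makes this uncertain. I'll rock once more, level out, lift, and check the pan from both cameras.

```bash
python3 -m inch '[0,0,0,0.06,0,0, 0,0,0,0.1,0,0, 0,0,0,0.06,0,0, 0,0,0,0,0,0, 0,0,0,0,0,0, 0,0,0,0.06,0,0, 0,0,0,0.1,0,0, 0,0,0,0.06,0,0, 0,0,0,0,0,0, 0,0,0,0,0,0, 0,0,0,0,0,0, 0,0,0,0,0,0, 0,0,0,0,0,0, 0,0,0,0.06,0,0, 0,0,0,0.12,0,0, 0,0,0,0.19,0,0, 0,0,0,0.235,0,0, 0,0,0,0.245,0,0, 0,0,0,0.245,0,0]'
python3 -m inch '[0,0,-0.25,0,0,0, 0,0,-0.5,0,0,0, -0.1,0,-0.8,0,0,0, -0.3,0,-1,0,0,0, -0.6,0,-1,0,0,0, -0.9,0,-1,0,0,0]'
python3 -m inch '[-0.25,0,0,0,0,0, -0.5,0,0,0,0,0, -0.8,0,0,0,0,0, -1,0,0,0,0,0]'
python3 -m inch '[-0.25,0,0,0,0,0, -0.5,0,0,0,0,0, -0.7,0,0,0,0,0, -0.8,0,0,0,0,0, -0.8,0,0,0,0,0]'
python3 - <<'E'
from h import *
a=camera("scene")[:,:,::-1];b=camera("top")[:,:,::-1]
for n in("scene","top"):
    for t in("ball1","roller1"):
        print(n,t,[(round(d["conf"],2),np.round(d["bbox"])) for d in cut_out(n,t)])
a=cv2.resize(a[110:270,370:530],(400,400),interpolation=cv2.INTER_CUBIC);b=cv2.resize(b[190:310,115:235],(400,400),interpolation=cv2.INTER_CUBIC)
cv2.imwrite("pics/c5.png",np.hstack([a,b]))
o=get_obs();print(o["time"],o["position"],o["q"].round(2))
E
```

```text
time: 12.08
position: [0.4625, 0.3299, 0.1687]
tool_rot: [0.645, 0.764, 0.001, 0.0]
ft_force: [0.0, 0.3, -1.6]
grip_width: 0.0176
grip_force: 39.9
time: 12.58
position: [0.472, 0.2585, 0.2498]
tool_rot: [0.644, 0.765, 0.001, 0.001]
ft_force: [-0.4, -0.2, -2.4]
grip_width: 0.0175
grip_force: 39.9
time: 12.92
position: [0.4848, 0.1781, 0.2483]
tool_rot: [0.645, 0.765, -0.0, 0.0]
ft_force: [-0.4, 0.0, -1.6]
grip_width: 0.0173
grip_force: 39.9
time: 13.33
position: [0.4963, 0.1155, 0.2484]
tool_rot: [0.645, 0.764, -0.0, 0.0]
ft_force: [-0.1, -0.2, -2.2]
grip_width: 0.0174
grip_force: 39.9
scene ball1 []
scene roller1 [(0.72, array([350., 120., 368., 140.]))]
top ball1 []
top roller1 []
13.6333 [0.49644063 0.11747207 0.24851564] [ 0.01  0.37  1.71  0.    1.06 -0.16]
```

View pics/c5.png

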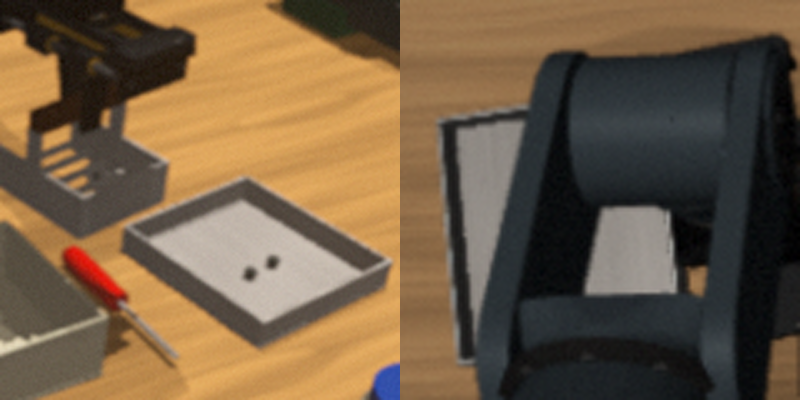

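Both balls lie in the pan at crop (249,273) and (273,262). But the wrist force fell from about -5 to -2 N, which suggests the rollers may have left the basket, so I'll look wider.

```bash
python3 - <<'E'
from h import *
a=camera("scene")[:,:,::-1]
cv2.imwrite("pics/c6.png",cv2.resize(a[80:260,260:500],(800,600),interpolation=cv2.INTER_CUBIC))
print([ (d["conf"],d["bbox"]) for d in cut_out("scene","roller1")])
o=get_obs();print(o["ft_force"])
E
```

```text
[(0.47, [351.8, 121.0, 364.8, 133.9])]
[ 0.04460772  0.15149412 -1.45205569]
```

View pics/c6.png

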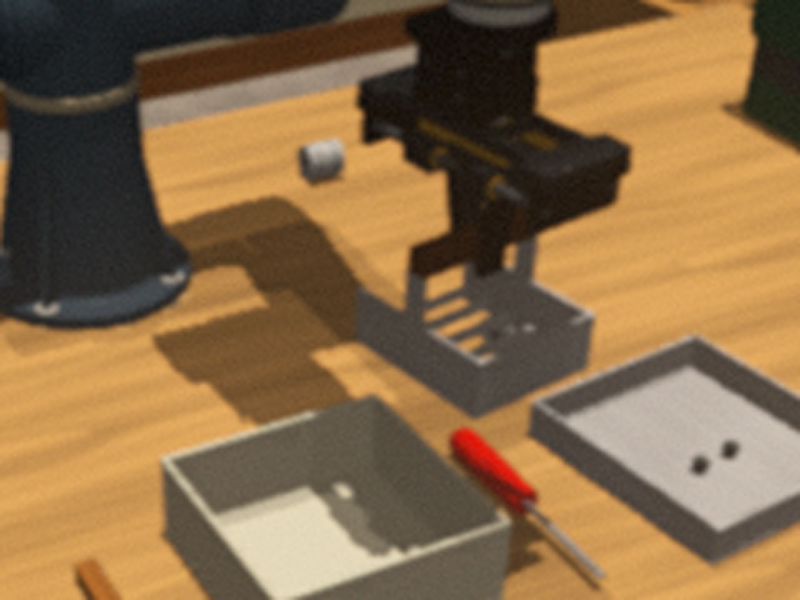

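Both rollers rolled out during the extra rocking: the basket in the gripper is empty, and one roller lies on the bench at about scene (357,127). The balls are in the pan. The frame at t=10.2 showed the balls down with the rollers still in the basket. To recover, I'll set the basket down at its old free spot, find both rollers, reload them and then tip them out properly.

```bash
python3 -m inch '[-0.2,-0.03,0,0,0,0, -0.45,-0.08,0,0,0,0, -0.7,-0.12,0,0,0,0, -1,-0.17,0,0,0,0]' | head -2
python3 -m inch '[-0.33,-0.06,0,0,0,0, -0.67,-0.11,0,0,0,0, -1,-0.17,0,0,0,0]' | head -2
python3 -m inch '[-0.33,-0.06,0,0,0,0, -0.67,-0.11,0,0,0,0, -1,-0.17,0,0,0,0]' | head -2
python3 -m inch '[-0.33,-0.06,0,0,0,0, -0.67,-0.11,0,0,0,0, -1,-0.17,0,0,0,0]' | head -2
python3 -m inch '[-0.33,-0.06,0.2,0,0,0, -0.67,-0.11,0.5,0,0,0, -1,-0.17,0.8,0,0,0]' | head -2
python3 -m inch '[-0.35,-0.07,0.2,0,0,0, -0.6,-0.11,0.4,0,0,0, -0.75,-0.15,0.7,0,0,0, -0.77,-0.15,0.9,0,0,0, -0.77,-0.15,1,0,0,0, -0.77,-0.15,1,0,0,0]' | head -2
python3 - <<'E'
from h import *
o=get_obs();print(o["time"],o["position"],o["ft_force"].round(1))
for n in("top","scene"):
    im=camera(n)
    cv2.imwrite("pics/raw_%s.png"%n,im[:,:,::-1])
    for d in cut_out(n,"roller1"):
        b=d["bbox"];print(n,round(d["conf"],2),np.round(b),ray(n,[[(b[0]+b[2])/2,(b[1]+b[3])/2]],.019).round(3))
E
```

```text
time: 14.07
position: [0.4967, 0.0357, 0.2486]
time: 14.32
position: [0.4971, -0.0466, 0.2486]
time: 14.57
position: [0.4972, -0.128, 0.2486]
time: 14.82
position: [0.4973, -0.2091, 0.2486]
time: 15.07
position: [0.498, -0.2909, 0.1847]
time: 15.57
position: [0.4947, -0.3506, 0.1022]
15.5667 [ 0.49465754 -0.35057542  0.10222485] [ 0.   0.8 -2.3]
top 0.76 [165. 328. 186. 346.] [[0.299 0.303 0.019]]
top 0.38 [128. 216. 203. 299.] [[0.519 0.335 0.019]]
scene 0.6 [404. 171. 425. 186.] [[0.303 0.304 0.019]]
scene 0.52 [353. 121. 366. 135.] [[-0.085  0.324  0.019]]
```

Roller A lies at about (0.30, 0.303), found in both cameras. Roller B lies at about (-0.085, 0.324), seen by the scene camera only. Release the basket, lift clear, and get a closer look at the rollers' headings.

```bash
python3 -m inch '[0,0,0.05,0,0,0, 0,0,0.1,0,0,0, 0,0,0.11,0,0,0, 0,0,0.11,0,0,0]' 
python3 -m inch '[0,0,0,0,0,0, 0,0,0,0,0,0, 0,0,0,0,0,0, 0,0,0,0,0,0, 0,0,0,0,0,0, 0,0,0,0,0,0]' 87 20
python3 -m inch '[0,0,-0.3,0,0,0, 0,0,-0.7,0,0,0, 0,0,-1,0,0,0]'
python3 - <<'E'
from h import *
print(get_obs()["time"],proj("top",[[-.085,.324,.019],[.3,.303,.019]]),proj("scene",[[-.085,.324,.019]]))
a=camera("scene")[:,:,::-1];b=camera("top")[:,:,::-1]
z=lambda i,u,v,r:cv2.resize(i[max(0,v-r):v+r,max(0,u-r):u+r],(300,300),interpolation=cv2.INTER_CUBIC)
cv2.imwrite("pics/raw_scene.png",a);cv2.imwrite("pics/raw_top.png",b)
cv2.imwrite("pics/c7.png",np.vstack([np.hstack([z(a,359,128,18),z(a,414,178,22)]),np.hstack([z(b,175,337,22),z(b,414,255,45)])]))
E
```

```text
time: 16.1
position: [0.4956, -0.3516, 0.0956]
tool_rot: [0.645, 0.764, 0.0, -0.0]
ft_force: [0.6, 0.6, -1.8]
grip_width: 0.0176
grip_force: 39.9
time: 16.6
position: [0.4958, -0.3521, 0.0959]
tool_rot: [0.645, 0.764, -0.0, 0.0]
ft_force: [0.4, -0.2, -0.4]
grip_width: 0.0494
grip_force: 0.0
time: 16.85
position: [0.4958, -0.3521, 0.177]
tool_rot: [0.645, 0.764, -0.0, 0.0]
ft_force: [0.1, -0.8, 0.0]
grip_width: 0.0695
grip_force: 0.0
16.85 [[167.87147622 482.12757583]
 [175.62420337 336.71180417]] [[359.58694274 127.92720769]]
```

View pics/c7.png

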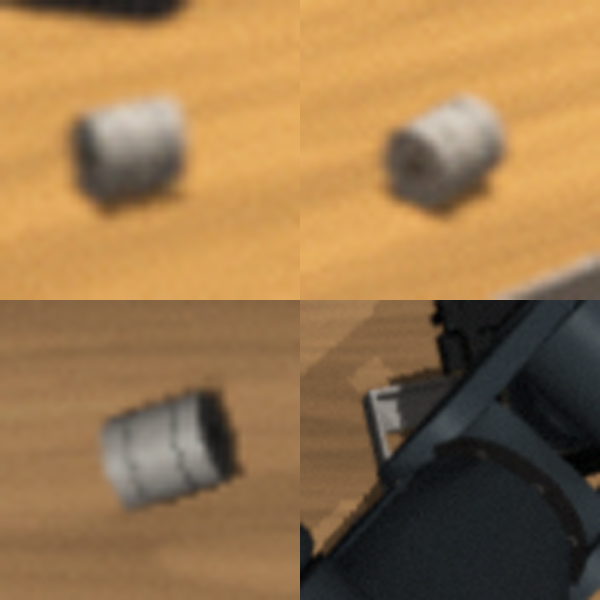

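The last montage shows roller A in the top view with its axis from crop (115,473) to (222,430). Roller B in the scene view has its dark end at (88,160) and its far end at (182,138). Now compute headings and approaches.

```bash
python3 - <<'E'
from h import *
an=lambda d:np.degrees(np.arctan2(d[1],d[0])).round(1)
def w(n,p,u,v,r,z=.019): return ray(n,np.array(p,float)*(2*r/300)+[u-r-.4,v-r-.4],z)
for nm,q in(("A top",w("top",[[115,173],[222,130]],175,337,22)),("A scene",w("scene",[[110,165],[190,118]],414,178,22)),("B scene",w("scene",[[88,160],[182,138]],359,128,18))):
    print(nm,q.mean(0).round(3),"axis deg",an(q[0]-q[1]),"len",np.linalg.norm(q[0]-q[1]).round(3))
# mask centroid
for n in("top","scene"):
    for d in cut_out(n,"roller1"): 
        v,u=np.nonzero(d["region"]);print(n,round(d["conf"],2),ray(n,[[u.mean(),v.mean()]],.022).round(3))
o=get_obs();print(o["q"].round(3),o["position"])
E
```

```text
A top [0.3   0.298 0.019] axis deg 110.7 len 0.046
A scene [0.29  0.31  0.019] axis deg -71.6 len 0.057
B scene [-0.093  0.317  0.019] axis deg -89.5 len 0.047
top 0.61 [[0.301 0.298 0.022]]
top 0.59 [[-0.073  0.312  0.022]]
scene 0.68 [[-0.088  0.313  0.022]]
scene 0.66 [[0.3   0.3   0.022]]
[-0.801  0.587  1.542 -0.     1.012 -0.97 ] [ 0.49583422 -0.35205485  0.17640719]
```

```bash
cat >> h.py <<'E'
from scipy.spatial.transform import Rotation as R
def go(P,yang=None,tilt=0,hd=None):
    """units to target TCP P; tool y at world angle yang (deg), tool z tilted from down by tilt toward horizontal heading hd"""
    o=get_obs();M=R.from_quat(o["tool_rot"]).as_matrix()
    s=M.T@(np.array(P)-o["position"])/.08;print("t",round(o["time"],2),"pos",o["position"].round(4),"q",o["q"].round(2),"w",round(o["grip_width"],4),"F",o["ft_force"].round(1));print("shift",s.round(2))
    if yang is not None:
        h=np.radians(hd if hd is not None else 0);t=np.radians(tilt)
        z=np.array([np.sin(t)*np.cos(h),np.sin(t)*np.sin(h),-np.cos(t)])
        a=np.radians(yang);y=np.array([np.cos(a),np.sin(a),0]);y-=z*(y@z);y/=np.linalg.norm(y)
        T=np.c_[np.cross(y,z),y,z];print("turn",(R.from_matrix(M.T@T).as_rotvec()/(np.pi/2)).round(3))
E
python3 -m inch '[0.5,0,0,0,0,0, 1,0,0,0,0,0]' 87 30 | head -2
python3 -m inch '[0.5,0,0,0,0,0, 1,0,0,0,0,0]' | head -2
python3 -m inch '[0.5,0,0,0,0,0, 1,0,0,0,0,0]' | head -2
python3 -m inch '[0.5,0,0,0,0,0, 1,0,0,0,0,0]' | head -2
python3 -m inch '[0.48,-0.13,0,0,0,0, 0.96,-0.26,0,0,0,0]' | head -2
python3 -m inch '[0.48,-0.13,0,0,0,0, 0.96,-0.26,0,0,0,0]' | head -2
python3 -m inch '[0.48,-0.13,0,0,0,0, 0.96,-0.26,0,0,0,0]' | head -2
python3 -m inch '[0.3,-0.1,0,0,0,0.07, 0.6,-0.2,0.1,0,0,0.15, 0.9,-0.26,0.2,0,0,0.23, 1,-0.26,0.3,0,0,0.31, 1,-0.26,0.4,0,0,0.39, 1,-0.26,0.5,0,0,0.47, 1,-0.26,0.6,0,0,0.55, 1,-0.26,0.7,0,0,0.63, 1,-0.26,0.8,0,0,0.71, 1,-0.26,0.9,0,0,0.79, 1,-0.26,0.9,0,0,0.86, 1,-0.26,0.9,0,0,0.9, 1,-0.26,0.9,0,0,0.9]'
python3 -c '
from h import *
go([.30,.30,.026],-71)
camera("top")
for d in cut_out("top","roller1"):
    v,u=np.nonzero(d["region"]);print(round(d["conf"],2),ray("top",[[u.mean(),v.mean()]],.022).round(3))'
```

```text
time: 17.22
position: [0.4817, -0.2736, 0.1742]
time: 17.38
position: [0.467, -0.1921, 0.1741]
time: 17.55
position: [0.4535, -0.1132, 0.1743]
time: 17.72
position: [0.4399, -0.0345, 0.1745]
time: 17.88
position: [0.4067, 0.0375, 0.1746]
time: 18.05
position: [0.3726, 0.1093, 0.1747]
time: 18.22
position: [0.3392, 0.1813, 0.1747]
time: 19.3
position: [0.3063, 0.2549, 0.1026]
tool_rot: [0.987, 0.162, -0.002, 0.0]
ft_force: [-1.1, -1.1, -0.1]
grip_width: 0.0874
grip_force: 0.0
t 19.3 pos [0.3063 0.2549 0.1026] q [0.41 0.52 2.11 0.   0.51 1.66] w 0.0874 F [-1.1 -1.1 -0.1]
shift [ 0.11 -0.56  0.96]
turn [ 0.     0.002 -0.004]
0.15 [[ 0.517 -0.354  0.022]]
```

```bash
python3 -m inch '[0.06,-0.3,0.1,0,0,0, 0.11,-0.56,0.3,0,0,0, 0.11,-0.56,0.6,0,0,0, 0.11,-0.56,0.85,0,0,0, 0.11,-0.56,0.96,0,0,0, 0.11,-0.56,0.96,0,0,0]' | head -2
python3 -m inch '[0,0,0,0,0,0, 0,0,0,0,0,0, 0,0,0,0,0,0, 0,0,0,0,0,0, 0,0,0,0,0,0, 0,0,0,0,0,0, 0,0,0,0,0,0]' 0 30
python3 -m inch '[0,0,-0.3,0,0,0, 0,0,-0.7,0,0,0, 0,0,-1,0,0,0, 0,0,-1,0,0,0]'
```

```text
time: 19.9
position: [0.3003, 0.3, 0.0253]
time: 20.48
position: [0.3017, 0.3008, 0.0273]
tool_rot: [0.987, 0.162, 0.0, -0.0]
ft_force: [0.2, 0.6, -0.5]
grip_width: 0.0482
grip_force: 0.0
time: 20.82
position: [0.3031, 0.3018, 0.1102]
tool_rot: [0.987, 0.163, 0.003, -0.001]
ft_force: [0.1, 0.9, -2.3]
grip_width: 0.039
grip_force: 30.0
```

```bash
python3 -m inch '[0,0,-0.3,0,0,0, 0,0,-0.6,0,0,0, 0,0,-0.6,0,0,0]'
python3 -c '
from h import *
go([.4945-.027,-.353-.005,.11],-80,40,10)
o=get_obs();M=R.from_quat(o["tool_rot"]).as_matrix();camera("scene")
for d in cut_out("scene","roller1"): print(round(d["conf"],2),d["bbox"],d["region"].sum())
for s in(.003,.012,.02): print(s,proj("scene",[o["position"]+M[:,2]*s]))'
```

```text
time: 21.07
position: [0.3029, 0.3016, 0.1572]
tool_rot: [0.987, 0.163, 0.003, -0.001]
ft_force: [1.5, 0.1, -1.6]
grip_width: 0.0387
grip_force: 30.0
t 21.07 pos [0.3029 0.3016 0.1572] q [0.52 0.42 2.   0.   0.71 1.76] w 0.0387 F [ 1.5  0.1 -1.6]
shift [-0.7   8.47  0.58]
turn [-0.035  0.44   0.092]
0.77 [409.6, 141.9, 427.5, 157.8] 175
0.69 [352.5, 119.8, 365.6, 137.3] 110
0.003 [[418.32591336 138.07422968]]
0.012 [[418.02328027 140.9549639 ]]
0.02 [[417.75643214 143.49567072]]
```

The roller is held only by its top edge, since the fingers closed while the lift had already begun. Set it back down and regrip properly.

```bash
python3 -m inch '[0,0,0.4,0,0,0, 0,0,0.8,0,0,0, 0,0,1,0,0,0]' | head -4
python3 -m inch '[0,0,0.1,0,0,0, 0,0,0.18,0,0,0, 0,0,0.18,0,0,0]' | head -4
python3 -m inch '[0,0,0,0,0,0, 0,0,0,0,0,0, 0,0,0.2,0,0,0, 0,0,0.4,0,0,0, 0,0,0.46,0,0,0]' 65
python3 -m inch '[0,0,0,0,0,0, 0,0,0,0,0,0, 0,0,0,0,0,0, 0,0,0,0,0,0, 0,0,0,0,0,0, 0,0,0,0,0,0]' 0 30
python3 -c '
from h import *
go([.4945-.027,-.353-.005,.11],-80,40,10)'
```

```text
time: 21.42
position: [0.2996, 0.2995, 0.0716]
tool_rot: [0.987, 0.162, -0.003, 0.001]
ft_force: [0.0, 0.1, -0.8]
time: 21.67
position: [0.3007, 0.3002, 0.059]
tool_rot: [0.987, 0.162, -0.002, 0.001]
ft_force: [-0.0, -0.8, -1.5]
time: 22.08
position: [0.3019, 0.3009, 0.0236]
tool_rot: [0.987, 0.162, 0.0, -0.0]
ft_force: [-0.6, -1.3, 0.3]
grip_width: 0.0617
grip_force: 0.0
time: 22.58
position: [0.3018, 0.3009, 0.0244]
tool_rot: [0.987, 0.162, 0.001, -0.0]
ft_force: [-0.5, -0.0, 4.9]
grip_width: 0.0394
grip_force: 30.0
t 22.58 pos [0.3018 0.3009 0.0244] q [ 0.52  0.72  2.08 -0.    0.34  1.76] w 0.0394 F [-0.5 -0.   4.9]
shift [-0.68  8.47 -1.07]
turn [-0.034  0.443  0.093]
```

```bash
python3 -m inch '[0,0,-0.3,0,0,0, 0,0,-0.7,0,0,0, 0,0,-1,0,0,0]' | head -2
python3 -m inch '[0.1,0.45,-0.3,0,0,0, 0.2,0.9,-0.6,0,0,0]' | head -2
python3 -m inch '[0.1,0.48,0,0,0,0, 0.2,0.96,0,0,0,0]' | head -2
python3 -m inch '[0,0.5,0,0,0,0, 0,1,0,0,0,0]' | head -2
python3 -m inch '[0,0.5,0,0,0,0, 0,1,0,0,0,0]' | head -2
python3 -m inch '[0,0.5,0,0,0,0, 0,1,0,0,0,0]' | head -2
python3 -m inch '[-0.15,0.48,0,0,0,0, -0.3,0.96,0,0,0,0]' | head -2
python3 -m inch '[-0.2,0.45,0,0,0,0, -0.4,0.9,0,0,0,0]' | head -2
python3 -c '
from h import *
im=camera("top")
y=np.radians(9.7);B=np.array([[np.cos(y),np.sin(y)],[-np.sin(y),np.cos(y)]])
q=ray("top",[[405,270.5],[424,266]],.03)[:,:2]-[.4945,-.353];print("orig rollers in basket",(q@B.T).round(3))
q=ray("scene",[[225.5,273],[207.5,281]],.035)[:,:2]-[.4945,-.353];print((q@B.T).round(3))
go(list(np.array([.4945,-.353])+B.T@np.array([-.075,0]))+[.12],-80,40,10)
'
```

```text
time: 22.83
position: [0.3011, 0.3005, 0.1049]
time: 23.0
position: [0.3368, 0.2413, 0.1504]
time: 23.17
position: [0.3786, 0.1725, 0.1508]
time: 23.33
position: [0.4037, 0.0959, 0.1496]
time: 23.5
position: [0.4285, 0.0199, 0.1493]
time: 23.67
position: [0.4541, -0.0559, 0.1492]
time: 23.83
position: [0.4564, -0.1365, 0.1492]
time: 24.0
position: [0.4484, -0.2147, 0.1491]
orig rollers in basket [[-0.026  0.027]
 [-0.024 -0.028]]
[[-0.012  0.023]
 [-0.011 -0.022]]
t 24.05 pos [ 0.4501 -0.2232  0.1496] q [-0.68  0.51  1.83 -0.    0.79  0.57] w 0.0398 F [ 0.9 -4.7 -0.4]
shift [-0.92  1.57  0.38]
turn [-0.027  0.442  0.092]
```

```bash
python3 -m inch '[-0.2,0.3,0,0,0.07,0.015, -0.4,0.6,0,-0.01,0.15,0.03, -0.6,0.8,0,-0.015,0.22,0.045, -0.8,0.9,0,-0.02,0.29,0.06, -0.9,1,0,-0.025,0.36,0.075, -0.92,1,0.1,-0.027,0.42,0.09, -0.92,1,0.2,-0.027,0.442,0.092, -0.92,1,0.2,-0.027,0.442,0.092]'
python3 -c '
from h import *
y=np.radians(9.7);B=np.array([[np.cos(y),np.sin(y)],[-np.sin(y),np.cos(y)]])
for p,z in((-.075,.09),(-.0255,.038)): go(list(np.array([.4945,-.353])+B.T@np.array([p,0]))+[z],-80,40,10)
'
```

```text
time: 24.72
position: [0.4048, -0.3129, 0.1335]
tool_rot: [0.937, 0.083, 0.337, -0.034]
ft_force: [0.2, 1.0, -1.9]
grip_width: 0.04
grip_force: 30.0
t 24.72 pos [ 0.4048 -0.3129  0.1335] q [-1.26  0.61  2.09  1.19  0.75 -0.9 ] w 0.04 F [ 0.2  1.  -1.9]
shift [-0.28  0.69  0.46]
turn [-0.006  0.005 -0.001]
t 24.72 pos [ 0.4048 -0.3129  0.1335] q [-1.26  0.61  2.09  1.19  0.75 -0.9 ] w 0.04 F [ 0.2  1.  -1.9]
shift [-0.22  0.7   1.36]
turn [-0.006  0.005 -0.001]
```

```bash
python3 -m inch '[-0.12,0.35,0.2,0,0,0, -0.24,0.7,0.4,0,0,0, -0.24,0.7,0.6,0,0,0, -0.23,0.7,0.8,0,0,0, -0.23,0.7,1,0,0,0]' | head -2
python3 -m inch '[0,0,0.2,0,0,0, 0,0,0.32,0,0,0, 0,0,0.36,0,0,0, 0,0,0.36,0,0,0]' 
python3 -m inch '[0,0,0,0,0,0, 0,0,0,0,0,0, 0,0,0,0,0,0]' 58
python3 -m inch '[0,0,-0.4,0,0,0, 0,0,-0.9,0,0,0, 0,0,-1,0,0,0]' | head -2
python3 -c '
from h import *
y=np.radians(9.7);B=np.array([[np.cos(y),np.sin(y)],[-np.sin(y),np.cos(y)]])
for n in("scene","top"):
  camera(n)
  for d in cut_out(n,"roller1"):
    v,u=np.nonzero(d["region"]);p=ray(n,[[u.mean(),v.mean()]],.031)[0];print(n,round(d["conf"],2),np.round(d["bbox"]),p.round(3),(B@(p[:2]-[.4945,-.353])).round(3))
go([.4945,-.353,.16],10,0,0)
'
```

```text
time: 25.13
position: [0.4511, -0.3599, 0.0582]
time: 25.47
position: [0.4691, -0.3552, 0.0365]
tool_rot: [0.938, 0.084, 0.335, -0.036]
ft_force: [0.7, -0.4, -1.0]
grip_width: 0.0395
grip_force: 30.0
time: 25.72
position: [0.4687, -0.3564, 0.0378]
tool_rot: [0.938, 0.084, 0.335, -0.035]
ft_force: [-0.5, -0.5, 0.7]
grip_width: 0.0522
grip_force: 0.0
time: 25.97
position: [0.4174, -0.3674, 0.1019]
scene 0.9 [207. 268. 230. 287.] [ 0.476 -0.354  0.031] [-0.018  0.003]
scene 0.46 [352. 120. 366. 136.] [-0.071  0.304  0.031] [-0.447  0.743]
top 0.74 [404. 260. 421. 273.] [ 0.476 -0.355  0.031] [-0.018  0.001]
t 26.17 pos [ 0.4192 -0.3661  0.099 ] q [-1.27  0.71  1.97  1.15  0.76 -0.86] w 0.0583 F [-0.3 -0.1 -0.6]
shift [1.22 0.   0.02]
turn [ 0.337 -0.348 -0.955]
```

Roller A now sits in the basket slot at basket x≈-18 mm, which both cameras agree on. I'll shift it one slot forward, next to the handle, so B fits in the last slot behind it.

```bash
python3 -m inch '[0,0,0.4,0,0,0, 0,0,0.8,0,0,0, 0,0,1,0,0,0, 0,0,1,0,0,0]' | head -2
python3 -m inch '[0,0,0,0,0,0, 0,0,0,0,0,0, 0,0,0,0,0,0, 0,0,0,0,0,0, 0,0,0,0,0,0]' 0 20
python3 -m inch '[0.03,0,-0.04,0,0,0, 0.07,0,-0.08,0,0,0, 0.14,0,-0.03,0,0.03,0, 0.21,0,0.045,0,0.055,0, 0.21,0,0.045,0,0.055,0, 0.21,0,0.045,0,0.055,0]'
python3 -m inch '[0,0,0,0,0,0, 0,0,0,0,0,0, 0,0,0,0,0,0]' 56
python3 -m inch '[0,0,-0.4,0,0,0, 0,0,-0.9,0,0,0, 0,0,-1,0,0,0]' | head -2
python3 -c '
from h import *
y=np.radians(9.7);B=np.array([[np.cos(y),np.sin(y)],[-np.sin(y),np.cos(y)]])
for n in("scene","top"):
  camera(n)
  for d in cut_out(n,"roller1"):
    v,u=np.nonzero(d["region"]);p=ray(n,[[u.mean(),v.mean()]],.031)[0];print(n,round(d["conf"],2),np.round(d["bbox"]),p.round(3),(B@(p[:2]-[.4945,-.353])).round(3))
go([.45,-.2,.16],-90,0,0)
'
```

```text
time: 26.5
position: [0.4703, -0.3531, 0.0334]
time: 26.92
position: [0.4685, -0.3563, 0.0377]
tool_rot: [0.938, 0.084, 0.335, -0.035]
ft_force: [-0.2, 0.8, 0.1]
grip_width: 0.0397
grip_force: 20.0
time: 27.42
position: [0.4836, -0.3534, 0.0448]
tool_rot: [0.923, 0.082, 0.375, -0.039]
ft_force: [0.3, 0.3, -0.9]
grip_width: 0.0398
grip_force: 20.0
time: 27.67
position: [0.484, -0.3534, 0.0453]
tool_rot: [0.922, 0.082, 0.375, -0.039]
ft_force: [0.6, -0.8, 0.2]
grip_width: 0.0517
grip_force: 0.0
time: 27.92
position: [0.4274, -0.3653, 0.1046]
scene 0.84 [210. 274. 235. 295.] [ 0.501 -0.35   0.031] [0.007 0.002]
scene 0.58 [306. 196. 414. 284.] [0.504 0.007 0.031] [0.07  0.353]
scene 0.51 [353. 120. 366. 136.] [-0.071  0.303  0.031] [-0.446  0.742]
t 28.12 pos [ 0.4294 -0.3641  0.102 ] q [-1.28  0.74  1.98  1.25  0.82 -0.97] w 0.0556 F [ 0.5  0.  -0.4]
shift [ 0.94 -1.98 -0.07]
turn [-0.051 -0.49   0.107]
```

Roller A sits at basket x≈+6 mm, in the slot under the handle. Now plan the transit to roller B as a chain of small steps.

```bash
cat >> h.py <<'E'
def mat(yang,tilt,hd):
    h,t,a=np.radians([hd,tilt,yang]);z=np.array([np.sin(t)*np.cos(h),np.sin(t)*np.sin(h),-np.cos(t)])
    y=np.array([np.cos(a),np.sin(a),0]);y-=z*(y@z);y/=np.linalg.norm(y);return np.c_[np.cross(y,z),y,z]
def plan(W):
    o=get_obs();p=o["position"];M=R.from_quat(o["tool_rot"]).as_matrix();print(o["time"],p.round(3),o["q"].round(2))
    for P,yang,tilt,hd in W:
        T=mat(yang,tilt,hd);P=np.array(P)
        print((M.T@(P-p)/.08).round(2),(R.from_matrix(M.T@T).as_rotvec()/(np.pi/2)).round(3));p,M=P,T
E
python3 -c '
from h import *
plan([([.435,-.295,.15],-80,25,10),([.44,-.22,.17],-78,5,10),([.44,-.14,.17],-57,0,0),([.43,-.06,.17],-36,0,0),([.42,.02,.17],-15,0,0),([.40,.095,.17],6,0,0),([.365,.165,.17],27,0,0),([.32,.23,.17],48,0,0),([.26,.285,.17],69,0,0),([.19,.325,.17],90,0,0),([.115,.35,.17],90,0,0),([.04,.37,.17],90,0,0),([-.03,.37,.16],90,19,0),([-.10,.345,.14],90,38,0)])'
```

```text
28.1167 [ 0.429 -0.364  0.102] [-1.28  0.74  1.98  1.25  0.82 -0.97]
[ 0.57 -0.84 -0.27] [-0.008 -0.215  0.   ]
[ 0.31 -0.91 -0.13] [ 0.004 -0.222 -0.022]
[ 0.21 -0.98  0.02] [ 0.012 -0.055 -0.233]
[ 0.44 -0.91  0.  ] [ 0.     0.    -0.233]
[ 0.74 -0.69  0.  ] [ 0.     0.    -0.233]
[ 0.84 -0.48  0.  ] [ 0.     0.    -0.233]
[ 0.92 -0.34  0.  ] [ 0.     0.    -0.233]
[ 0.98 -0.13  0.  ] [ 0.     0.    -0.233]
[1.02 0.01 0.  ] [ 0.     0.    -0.233]
[1.   0.15 0.  ] [ 0.     0.    -0.233]
[0.94 0.31 0.  ] [0. 0. 0.]
[0.94 0.25 0.  ] [0. 0. 0.]
[ 0.88 -0.    0.13] [-0.    -0.211 -0.   ]
[ 0.91 -0.31 -0.05] [-0.    -0.211 -0.   ]
```

```bash
python3 -m inch '[0.2,-0.3,-0.1,0,-0.07,0, 0.4,-0.6,-0.2,0,-0.14,0, 0.57,-0.84,-0.27,0,-0.215,0]' 87 30 | head -2
python3 -m inch '[0.1,-0.3,-0.04,0,-0.07,-0.01, 0.2,-0.6,-0.08,0,-0.15,-0.015, 0.31,-0.91,-0.13,0,-0.222,-0.022]' | head -2
python3 -m inch '[0.07,-0.33,0,0,-0.02,-0.078, 0.14,-0.66,0,0.01,-0.04,-0.155, 0.21,-0.98,0,0.01,-0.055,-0.233]' | head -2
python3 -m inch '[0.15,-0.3,0,0,0,-0.078, 0.3,-0.6,0,0,0,-0.155, 0.44,-0.91,0,0,0,-0.233]' | head -2
python3 -m inch '[0.25,-0.23,0,0,0,-0.078, 0.5,-0.46,0,0,0,-0.155, 0.74,-0.69,0,0,0,-0.233]' | head -2
python3 -m inch '[0.28,-0.16,0,0,0,-0.078, 0.56,-0.32,0,0,0,-0.155, 0.84,-0.48,0,0,0,-0.233]' | head -2
python3 -m inch '[0.31,-0.11,0,0,0,-0.078, 0.62,-0.23,0,0,0,-0.155, 0.92,-0.34,0,0,0,-0.233]' | head -2
python3 -m inch '[0.33,-0.04,0,0,0,-0.078, 0.66,-0.09,0,0,0,-0.155, 0.98,-0.13,0,0,0,-0.233]' | head -2
python3 -m inch '[0.33,0,0,0,0,-0.078, 0.67,0,0,0,0,-0.155, 1,0,0,0,0,-0.233]' | head -2
python3 -m inch '[0.33,0.05,0,0,0,-0.078, 0.67,0.1,0,0,0,-0.155, 1,0.15,0,0,0,-0.233]' | head -2
python3 -m inch '[0.5,0.15,0,0,0,0, 0.94,0.31,0,0,0,0]' | head -2
python3 -m inch '[0.47,0.12,0,0,0,0, 0.94,0.25,0,0,0,0, 0.94,0.25,0,0,0,0]' | head -2
python3 -c '
from h import *
plan([([-.03,.37,.16],90,19,0),([-.10,.345,.14],90,38,0),([-.13,.314,.09],90,38,0)])'
```

```text
time: 28.37
position: [0.4335, -0.3019, 0.1405]
time: 28.62
position: [0.437, -0.2429, 0.1577]
time: 28.87
position: [0.4363, -0.1622, 0.1641]
time: 29.12
position: [0.4251, -0.0817, 0.1671]
time: 29.37
position: [0.4144, -0.0014, 0.1703]
time: 29.62
position: [0.3944, 0.0732, 0.1714]
time: 29.87
position: [0.3594, 0.1435, 0.1694]
time: 30.12
position: [0.3148, 0.2086, 0.1652]
time: 30.37
position: [0.2561, 0.2622, 0.1576]
time: 30.62
position: [0.1866, 0.3022, 0.1471]
time: 30.78
position: [0.118, 0.326, 0.1356]
time: 31.03
position: [0.0383, 0.3465, 0.1224]
31.0333 [0.038 0.346 0.122] [ 1.27  0.45  2.28 -0.48  0.34  0.14]
[ 0.75  0.34 -0.6 ] [ 0.041 -0.094  0.001]
[ 0.91 -0.31 -0.05] [-0.    -0.211 -0.   ]
[ 0.68 -0.39  0.26] [0. 0. 0.]
```

```bash
python3 -m inch '[0.25,0.1,-0.2,0.015,-0.03,0, 0.5,0.23,-0.4,0.03,-0.06,0, 0.75,0.34,-0.6,0.04,-0.094,0]' | head -2
python3 -m inch '[0.3,-0.1,0,0,-0.07,0, 0.6,-0.2,0,0,-0.14,0, 0.91,-0.31,-0.05,0,-0.211,0, 0.91,-0.31,-0.05,0,-0.211,0]' | head -3
python3 -c '
from h import *
plan([([-.13,.314,.075],90,38,0),([-.094,.314,.028],90,38,0)])
camera("scene")
for d in cut_out("scene","roller1"):
    v,u=np.nonzero(d["region"]);print(round(d["conf"],2),np.round(d["bbox"]),ray("scene",[[u.mean(),v.mean()]],.022).round(3))'
```

```text
time: 31.28
position: [-0.0234, 0.371, 0.1615]
time: 31.62
position: [-0.1015, 0.345, 0.138]
tool_rot: [-0.002, 0.945, 0.001, 0.327]
31.6167 [-0.101  0.345  0.138] [ 1.99  0.6   2.02 -0.75  0.98  1.  ]
[ 0.77 -0.39  0.4 ] [0.001 0.002 0.002]
[ 0.01 -0.    0.74] [0. 0. 0.]
0.8 [210. 273. 234. 292.] [[ 0.489 -0.347  0.022]]
0.63 [351. 123. 365. 137.] [[-0.088  0.313  0.022]]
```

```bash
python3 -m inch '[0.3,-0.15,0.15,0,0,0, 0.6,-0.3,0.3,0,0,0, 0.77,-0.39,0.4,0,0,0, 0.77,-0.39,0.4,0,0,0]' | head -3
python3 -m inch '[0,0,0.25,0,0,0, 0,0,0.5,0,0,0, 0,0,0.7,0,0,0, 0.01,0,0.74,0,0,0, 0.01,0,0.74,0,0,0]' 70
python3 -m inch '[0,0,0,0,0,0, 0,0,0,0,0,0, 0,0,0,0,0,0, 0,0,0,0,0,0, 0,0,0,0,0,0, 0,0,0,0,0,0]' 0 30
```

```text
time: 32.05
position: [-0.1203, 0.3148, 0.0765]
tool_rot: [0.008, 0.945, -0.004, 0.327]
time: 32.47
position: [-0.084, 0.3163, 0.0313]
tool_rot: [0.009, 0.945, -0.002, 0.327]
ft_force: [-0.1, -0.4, 0.4]
grip_width: 0.071
grip_force: 0.0
time: 32.97
position: [-0.0858, 0.3157, 0.0315]
tool_rot: [0.007, 0.945, -0.001, 0.327]
ft_force: [-1.1, -0.4, 3.3]
grip_width: 0.04
grip_force: 29.9
```

B gripped (40 mm wide, by its ends). Plan the return.

```bash
python3 -c '
from h import *
plan([([-.095,.34,.095],90,38,0),([-.05,.37,.15],90,19,0),([.02,.38,.18],90,0,0),([.095,.37,.18],90,0,0),([.17,.345,.18],90,0,0),([.235,.305,.18],69,0,0),([.30,.255,.18],48,0,0),([.35,.195,.18],27,0,0),([.39,.13,.18],6,0,0),([.415,.055,.18],-15,0,0),([.43,-.02,.18],-36,0,0),([.44,-.10,.18],-57,0,0),([.44,-.18,.18],-78,0,0),([.43,-.25,.17],-80,13,10),([.415,-.31,.15],-80,27,10),([.3925,-.370,.10],-80,40,10)])'
```

```text
32.9667 [-0.086  0.316  0.032] [ 1.99  0.86  2.12 -0.98  0.75  1.36]
[-0.4  0.3 -0.7] [-0.004  0.002 -0.008]
[-0.87  0.37 -0.2 ] [0.    0.211 0.   ]
[-0.95  0.13 -0.07] [0.    0.211 0.   ]
[-0.94 -0.13  0.  ] [0. 0. 0.]
[-0.94 -0.31  0.  ] [0. 0. 0.]
[-0.81 -0.5   0.  ] [0.    0.    0.233]
[-0.98 -0.29  0.  ] [0.    0.    0.233]
[-0.97 -0.14  0.  ] [0.    0.    0.233]
[-0.95  0.08  0.  ] [0.    0.    0.233]
[-0.97  0.21  0.  ] [0.    0.    0.233]
[-0.86  0.42  0.  ] [0.    0.    0.233]
[-0.74  0.69  0.  ] [0.    0.    0.233]
[-0.54  0.84  0.  ] [0.    0.    0.233]
[-0.3   0.83  0.12] [-0.003  0.144  0.022]
[-0.36  0.71  0.17] [-0.     0.156  0.   ]
[-0.65  0.69  0.37] [-0.     0.144 -0.   ]
```

```bash
python3 -m inch '[-0.1,0.05,-0.2,0,0,0, -0.25,0.2,-0.5,0,0,0, -0.4,0.3,-0.7,0,0,0]' | head -2
python3 -m inch '[-0.3,0.12,-0.07,0,0.07,0, -0.6,0.25,-0.14,0,0.14,0, -0.87,0.37,-0.2,0,0.211,0]' | head -2
python3 -m inch '[-0.32,0.04,-0.02,0,0.07,0, -0.64,0.09,-0.05,0,0.14,0, -0.95,0.13,-0.07,0,0.211,0]' | head -2
python3 -m inch '[-0.47,-0.06,0,0,0,0, -0.94,-0.13,0,0,0,0]' | head -2
python3 -m inch '[-0.47,-0.15,0,0,0,0, -0.94,-0.31,0,0,0,0]' | head -2
python3 -m inch '[-0.27,-0.17,0,0,0,0.077, -0.54,-0.33,0,0,0,0.155, -0.81,-0.5,0,0,0,0.233]' | head -2
python3 -m inch '[-0.33,-0.1,0,0,0,0.077, -0.66,-0.2,0,0,0,0.155, -0.98,-0.29,0,0,0,0.233]' | head -2
python3 -m inch '[-0.33,-0.05,0,0,0,0.077, -0.65,-0.1,0,0,0,0.155, -0.97,-0.14,0,0,0,0.233]' | head -2
python3 -m inch '[-0.32,0.03,0,0,0,0.077, -0.64,0.05,0,0,0,0.155, -0.95,0.08,0,0,0,0.233]' | head -2
python3 -m inch '[-0.32,0.07,0,0,0,0.077, -0.65,0.14,0,0,0,0.155, -0.97,0.21,0,0,0,0.233]' | head -2
python3 -m inch '[-0.29,0.14,0,0,0,0.077, -0.57,0.28,0,0,0,0.155, -0.86,0.42,0,0,0,0.233]' | head -2
python3 -m inch '[-0.25,0.23,0,0,0,0.077, -0.5,0.46,0,0,0,0.155, -0.74,0.69,0,0,0,0.233]' | head -2
python3 -m inch '[-0.18,0.28,0,0,0,0.077, -0.36,0.56,0,0,0,0.155, -0.54,0.84,0,0,0,0.233, -0.54,0.84,0,0,0,0.233]' | head -3
python3 -c '
from h import *
W=lambda x,z:[.4945+x*.9857,-.353+x*.1685,z]
plan([([.43,-.25,.17],-80,13,10),([.415,-.31,.15],-80,27,10),(W(-.1035,.10),-80,40,10),(W(-.075,.060),-80,40,10),(W(-.0575,.037),-80,40,10)]);print(get_obs()["grip_width"])'
```

```text
time: 33.22
position: [-0.0958, 0.3406, 0.0956]
time: 33.47
position: [-0.0544, 0.3659, 0.1461]
time: 33.72
position: [-0.003, 0.3704, 0.1686]
time: 33.88
position: [0.0721, 0.3592, 0.1807]
time: 34.05
position: [0.1458, 0.3323, 0.1927]
time: 34.3
position: [0.2082, 0.2907, 0.2035]
time: 34.55
position: [0.2707, 0.2398, 0.2146]
time: 34.8
position: [0.3187, 0.1788, 0.2236]
time: 35.05
position: [0.357, 0.1135, 0.2311]
time: 35.3
position: [0.38, 0.0379, 0.2364]
time: 35.55
position: [0.393, -0.0373, 0.24]
time: 35.8
position: [0.4013, -0.1177, 0.243]
time: 36.13
position: [0.4023, -0.2018, 0.2452]
tool_rot: [0.992, 0.094, 0.079, 0.02]
36.1333 [ 0.402 -0.202  0.245] [-0.78  0.24  1.95  0.13  0.82  0.52]
[0.08 0.6  1.  ] [0.033 0.046 0.013]
[-0.36  0.71  0.17] [-0.     0.156  0.   ]
[-0.65  0.7   0.37] [-0.     0.144 -0.   ]
[-0.05  0.    0.61] [0. 0. 0.]
[-0.02  0.    0.36] [0. 0. 0.]
0.03964468137499434
```

```bash
python3 -m inch '[0.03,0.2,0.33,0.01,0.015,0, 0.06,0.4,0.67,0.02,0.03,0.01, 0.08,0.6,1,0.033,0.046,0.013]' | head -2
python3 -m inch '[-0.12,0.24,0.06,0,0.05,0, -0.24,0.48,0.11,0,0.1,0, -0.36,0.71,0.17,0,0.156,0]' | head -2
python3 -m inch '[-0.22,0.23,0.1,0,0.05,0, -0.44,0.46,0.2,0,0.1,0, -0.65,0.7,0.37,0,0.144,0, -0.65,0.7,0.37,0,0.144,0, -0.65,0.7,0.37,0,0.144,0]' | head -3
python3 -c '
from h import *
W=lambda x,z:[.4945+x*.9857,-.353+x*.1685,z]
plan([(W(-.0575,.037),-80,40,10)])
camera("scene")
for d in cut_out("scene","roller1"): print(round(d["conf"],2),np.round(d["bbox"]))
o=get_obs();M=R.from_quat(o["tool_rot"]).as_matrix();print(proj("scene",[o["position"]+M@[.0085,0,.0093],o["position"]+M@[0,0,.012]]))'
```

```text
time: 36.38
position: [0.4293, -0.2438, 0.1686]
time: 36.63
position: [0.4175, -0.2929, 0.1514]
time: 37.05
position: [0.3914, -0.3561, 0.1006]
tool_rot: [0.944, 0.083, 0.318, -0.035]
37.05 [ 0.391 -0.356  0.101] [-1.3   0.69  2.02  1.11  0.74 -0.87]
[-0.04  0.19  0.97] [-0.009  0.03  -0.003]
0.6 [196. 224. 215. 248.]
0.52 [210. 274. 234. 295.]
[[204.86589724 235.41661035]
 [204.55071051 236.78312753]]
```

The held roller's image position, (205,236), matches the prediction. Insert it into the last slot.

```bash
python3 -m inch '[-0.02,0.1,0.1,0,0.03,0, -0.04,0.19,0.3,0,0.03,0, -0.04,0.19,0.55,0,0.03,0, -0.04,0.19,0.8,0,0.03,0, -0.04,0.19,0.95,0,0.03,0, -0.04,0.19,0.97,0,0.03,0]'
python3 -m inch '[0,0,0,0,0,0, 0,0,0,0,0,0, 0,0,0,0,0,0]' 58
python3 -m inch '[0,0,-0.4,0,0,0, 0,0,-0.9,0,0,0, 0,0,-1,0,0,0]' | head -2
python3 -c '
from h import *
y=np.radians(9.7);B=np.array([[np.cos(y),np.sin(y)],[-np.sin(y),np.cos(y)]])
for n in("scene","top"):
  camera(n)
  for d in cut_out(n,"roller1"):
    v,u=np.nonzero(d["region"]);p=ray(n,[[u.mean(),v.mean()]],.031)[0];print(n,round(d["conf"],2),np.round(d["bbox"]),p.round(3),(B@(p[:2]-[.4945,-.353])).round(3))
plan([([.44,-.345,.165],-50,25,10),([.47,-.345,.19],-20,10,10),([.4955,-.352,.18],10,0,0),([.4955,-.352,.093],10,0,0)])'
```

```text
time: 37.65
position: [0.4414, -0.3573, 0.0392]
tool_rot: [0.935, 0.087, 0.341, -0.038]
ft_force: [-0.0, -0.6, -0.9]
grip_width: 0.0394
grip_force: 29.9
time: 37.9
position: [0.4399, -0.3601, 0.0407]
tool_rot: [0.935, 0.085, 0.341, -0.036]
ft_force: [-0.9, -0.5, 0.1]
grip_width: 0.0521
grip_force: 0.0
time: 38.15
position: [0.3873, -0.372, 0.1038]
scene 0.59 [206. 264. 227. 284.] [ 0.46  -0.356  0.031] [-0.035  0.003]
scene 0.53 [212. 274. 236. 293.] [ 0.5   -0.349  0.031] [0.006 0.003]
top 0.65 [404. 264. 425. 284.] [ 0.455 -0.357  0.031] [-0.039  0.003]
top 0.48 [400. 250. 423. 265.] [ 0.502 -0.35   0.031] [0.008 0.002]
38.35 [ 0.389 -0.371  0.101] [-1.34  0.71  2.    1.14  0.79 -0.92]
[ 1.04 -0.21 -0.17] [ 0.033 -0.167 -0.304]
[ 0.38  0.27 -0.13] [ 0.116 -0.122 -0.353]
[0.02 0.31 0.17] [ 0.108 -0.029 -0.337]
[0.   0.   1.09] [0. 0. 0.]
```

Both rollers are back in the basket, at x≈+6 and ≈-40 mm. Regrip the handle.

```bash
python3 -m inch '[0.25,-0.05,-0.1,0.01,-0.04,-0.06, 0.5,-0.1,-0.17,0.015,-0.08,-0.12, 0.75,-0.15,-0.17,0.02,-0.11,-0.18, 1,-0.2,-0.17,0.03,-0.14,-0.25, 1,-0.21,-0.17,0.033,-0.167,-0.304]' 87 40 | head -2
python3 -m inch '[0.1,0.07,-0.03,0.02,-0.02,-0.065, 0.2,0.15,-0.06,0.05,-0.05,-0.13, 0.3,0.2,-0.1,0.07,-0.07,-0.2, 0.38,0.27,-0.13,0.1,-0.1,-0.27, 0.38,0.27,-0.13,0.116,-0.122,-0.353]' | head -2
python3 -m inch '[0,0.1,0.05,0.02,0,-0.07, 0,0.15,0.1,0.05,-0.01,-0.14, 0,0.2,0.15,0.07,-0.02,-0.21, 0.02,0.31,0.17,0.1,-0.03,-0.28, 0.02,0.31,0.17,0.108,-0.029,-0.337, 0.02,0.31,0.17,0.108,-0.029,-0.337]' | head -3
python3 -c '
from h import *
plan([([.4955,-.352,.12],10,0,0),([.4955,-.352,.093],10,0,0)])'
```

```text
time: 38.77
position: [0.441, -0.344, 0.1643]
time: 39.18
position: [0.4702, -0.345, 0.188]
time: 39.68
position: [0.4944, -0.35, 0.1762]
tool_rot: [0.646, 0.763, 0.005, -0.002]
39.6833 [ 0.494 -0.35   0.176] [-0.8   0.59  1.54  0.01  1.02 -0.98]
[-0.03  0.01  0.7 ] [ 0.003 -0.006 -0.005]
[0.   0.   0.34] [0. 0. 0.]
```

```bash
python3 -m inch '[-0.03,0.01,0.35,0,0,0, -0.03,0.01,0.7,0,0,0, -0.03,0.01,0.7,0,0,0]' 60| head -2
python3 -m inch '[0,0,0.2,0,0,0, 0,0,0.34,0,0,0, 0,0,0.34,0,0,0]' 40 | head -2
python3 -m inch '[0,0,0,0,0,0, 0,0,0,0,0,0, 0,0,0,0,0,0, 0,0,0,0,0,0, 0,0,0,0,0,0, 0,0,0,0,0,0, 0,0,0,0,0,0]' 0 40
python3 -m inch '[0,0,-0.12,0,0,0, 0,0,-0.3,0,0,0, 0,0,-0.55,0,0,0, 0,0,-0.8,0,0,0, 0,0,-0.95,0,0,0, 0,0,-1,0,0,0]'
python3 -c '
from h import *
plan([([.525,0,.215],10,0,0)])
for n in("scene","top"):
  camera(n)
  for d in cut_out(n,"roller1"): print(n,round(d["conf"],2),np.round(d["bbox"]))'
```

```text
time: 39.93
position: [0.4915, -0.3499, 0.1164]
time: 40.18
position: [0.4932, -0.352, 0.0929]
time: 40.77
position: [0.4952, -0.3538, 0.0956]
tool_rot: [0.648, 0.762, 0.004, 0.0]
ft_force: [1.8, 0.0, 1.9]
grip_width: 0.0177
grip_force: 40.0
time: 41.27
position: [0.4943, -0.3544, 0.1768]
tool_rot: [0.648, 0.762, 0.004, 0.0]
ft_force: [1.4, -0.2, -3.7]
grip_width: 0.0173
grip_force: 40.0
41.2667 [ 0.494 -0.354  0.177] [-0.81  0.59  1.54  0.01  1.02 -0.98]
[ 4.31  1.1  -0.45] [ 0.004 -0.003 -0.008]
scene 0.87 [205. 246. 227. 268.]
scene 0.57 [201. 241. 219. 255.]
```

Both rollers are detected in the lifted basket. Carry it to the tub.

```bash
python3 -m inch '[0.05,0.01,-0.1,0,0,0, 0.15,0.04,-0.2,0,0,0, 0.3,0.08,-0.3,0,0,0, 0.5,0.13,-0.4,0,0,0, 0.75,0.19,-0.45,0,0,0, 1,0.26,-0.45,0,0,0]' | head -2
python3 -m inch '[0.25,0.06,0,0,0,0, 0.5,0.13,0,0,0,0, 0.75,0.19,0,0,0,0, 1,0.26,0,0,0,0]' | head -2
python3 -m inch '[0.25,0.06,0,0,0,0, 0.5,0.13,0,0,0,0, 0.75,0.19,0,0,0,0, 1,0.26,0,0,0,0]' | head -2
python3 -m inch '[0.25,0.06,0,0,0,0, 0.5,0.13,0,0,0,0, 0.75,0.19,0,0,0,0, 1,0.26,0,0,0,0]' | head -2
python3 -m inch '[0.15,0.03,0,0,0,0, 0.25,0.05,0,0,0,0, 0.3,0.06,0,0,0,0, 0.3,0.06,0,0,0,0]'
python3 -c '
from h import *
plan([([.525,0,.215],10,0,0),([.525,0,.215],10,60,10)])
for n in("scene","top"):
  camera(n)
  for d in cut_out(n,"roller1"): print(n,round(d["conf"],2),np.round(d["bbox"]))'
```

```text
time: 41.97
position: [0.5021, -0.2702, 0.2134]
time: 42.3
position: [0.5089, -0.1868, 0.2131]
time: 42.63
position: [0.5163, -0.1046, 0.2138]
time: 42.97
position: [0.5237, -0.0224, 0.2144]
time: 43.3
position: [0.5252, 0.0001, 0.214]
tool_rot: [0.647, 0.762, 0.004, -0.001]
ft_force: [-0.4, -0.1, -5.0]
grip_width: 0.0179
grip_force: 40.0
43.3 [0.525 0.    0.214] [-0.22  0.43  1.72  0.01  0.99 -0.39]
[-0.   -0.   -0.01] [ 0.003 -0.004 -0.007]
[0. 0. 0.] [-0.667 -0.    -0.   ]
scene 0.75 [354. 200. 379. 217.]
scene 0.42 [350. 189. 368. 212.]
```

```bash
python3 -m inch '[0,0.08,0,-0.05,0,0, 0,0.16,0,-0.11,0,0, 0,0.2,0,-0.17,0,0, 0,0.2,0,-0.24,0,0, 0,0.2,0,-0.31,0,0, 0,0.2,0,-0.38,0,0, 0,0.2,0,-0.45,0,0, 0,0.2,0,-0.52,0,0, 0,0.2,0,-0.59,0,0, 0,0.2,0,-0.66,0,0, 0,0.2,0,-0.66,0,0, 0,0.2,0,-0.66,0,0, 0,0.2,0,-0.66,0,0, 0,0.2,0,-0.66,0,0, 0,0.2,0,-0.66,0,0, 0,0.2,0,-0.66,0,0]'
python3 -c '
from h import *
go([.54,0,.215])
for n in("scene","top"):
  camera(n)
  for d in cut_out(n,"roller1"): 
    v,u=np.nonzero(d["region"]);print(n,round(d["conf"],2),np.round(d["bbox"]),ray(n,[[u.mean(),v.mean()]],.027).round(3))'
```

```text
time: 44.83
position: [0.5487, -0.0043, 0.2292]
tool_rot: [0.57, 0.66, 0.38, 0.308]
ft_force: [-0.9, 1.9, -5.1]
grip_width: 0.0175
grip_force: 39.9
t 44.83 pos [ 0.5487 -0.0043  0.2292] q [-0.51  0.52  2.33  2.3   0.81 -2.86] w 0.0175 F [-0.9  1.9 -5.1]
shift [ 0.07 -0.2   0.01]
scene 0.66 [348. 219. 355. 236.] [[0.438 0.012 0.027]]
scene 0.55 [328. 235. 347. 247.] [[ 0.474 -0.044  0.027]]
top 0.48 [304. 263. 309. 275.] [[ 0.477 -0.063  0.027]]
```

```bash
python3 -m inch '[0,0,0,0,0,0, 0,0,0,0,0,0, 0,0,0,0,0,0, 0,0,0,0,0,0]'
python3 -c '
from h import *
o=get_obs();M=R.from_quat(o["tool_rot"]).as_matrix();p=o["position"]
# basket: x=tool y, y=tool x, z=-tool z ; origin .087+.003 ahead
f=lambda x,y,z:p+M@[y,x,.093-z]
Q=[f(.006,0,.031),f(-.042,0,.031),f(-.06,.05,.0),f(-.06,-.05,0),f(.07,0,.012)]
print(np.round(Q,3));print(proj("scene",Q).round(),proj("top",Q).round())
print("tub",proj("scene",[[.43,0,.025],[.506,0,.025]]).round(),proj("top",[[.506,0,.025]]).round())
for n in("scene","top"):
  camera(n)
  for d in cut_out(n,"roller1"): 
    v,u=np.nonzero(d["region"]);print(n,round(d["conf"],2),np.round(d["bbox"]),ray(n,[[u.mean(),v.mean()]],.027).round(3))
print(o["moment"].round(2))'
```

```text
time: 45.37
position: [0.55, -0.0025, 0.2311]
tool_rot: [0.566, 0.663, 0.381, 0.309]
ft_force: [0.5, 0.6, -2.3]
grip_width: 0.0184
grip_force: 40.0
[[ 0.605  0.008  0.204]
 [ 0.58   0.004  0.163]
 [ 0.589  0.057  0.133]
 [ 0.606 -0.041  0.13 ]
 [ 0.654  0.015  0.249]]
[[384. 203.]
 [376. 213.]
 [398. 219.]
 [363. 236.]
 [401. 195.]] [[276. 209.]
 [279. 223.]
 [259. 222.]
 [298. 215.]
 [271. 184.]]
tub [[344. 227.]
 [357. 243.]] [[285. 259.]]
scene 0.63 [329. 234. 345. 250.] [[ 0.47  -0.044  0.027]]
scene 0.45 [346. 217. 359. 234.] [[0.435 0.015 0.027]]
top 0.65 [303. 263. 311. 275.] [[ 0.478 -0.061  0.027]]
top 0.51 [267. 277. 272. 296.] [[0.436 0.045 0.027]]
top 0.35 [247. 176. 304. 240.] [[0.679 0.028 0.027]]
[-0.23  0.84 -0.01]
```

Force is back to about -2 N, so the basket is empty. Both rollers show in the tub, at about (0.47,-0.05) and (0.436,0.03). Level the basket and take it back to the free spot.

```bash
python3 -m inch '[0,0,0,0.07,0,0, 0,0,0,0.14,0,0, 0,0,0,0.21,0,0, 0,0,0,0.28,0,0, 0,0,0,0.35,0,0, 0,0,0,0.42,0,0, 0,0,0,0.49,0,0, 0,0,0,0.56,0,0, 0,0,0,0.62,0,0, 0,0,0,0.66,0,0, 0,0,0,0.66,0,0]' | head -3
python3 -c '
from h import *
plan([([.53,0,.23],10,0,0),([.4945,-.352,.23],10,0,0)])'
```

```text
time: 46.48
position: [0.548, 0.0007, 0.2298]
tool_rot: [0.626, 0.757, 0.167, 0.084]
46.4833 [0.548 0.001 0.23 ] [-0.34  0.35  1.88  0.42  0.66 -0.83]
[ 0.04 -0.21 -0.08] [ 0.233 -0.055  0.01 ]
[-4.26 -1.2   0.  ] [0. 0. 0.]
```

```bash
python3 -m inch '[0,-0.1,0,0.07,-0.01,0, 0,-0.2,-0.08,0.14,-0.03,0, 0.04,-0.21,-0.08,0.21,-0.05,0.01, 0.04,-0.21,-0.08,0.233,-0.055,0.01, 0.04,-0.21,-0.08,0.233,-0.055,0.01, 0.04,-0.21,-0.08,0.233,-0.055,0.01]' | head -3
python3 -c '
from h import *
plan([([.4945,-.352,.23],10,0,0),([.4945,-.352,.096],10,0,0)])'
```

```text
time: 46.98
position: [0.5313, 0.0006, 0.2299]
tool_rot: [0.642, 0.766, 0.003, 0.002]
46.9833 [0.531 0.001 0.23 ] [-0.21  0.42  1.69  0.    1.03 -0.39]
[-4.26 -1.22 -0.01] [ 0.004 -0.     0.001]
[0.   0.   1.68] [0. 0. 0.]
```

```bash
python3 -m inch '[-0.3,-0.08,0,0,0,0, -0.65,-0.18,0,0,0,0, -1,-0.28,0,0,0,0]' | head -2
python3 -m inch '[-0.33,-0.1,0,0,0,0, -0.67,-0.19,0,0,0,0, -1,-0.28,0,0,0,0]' | head -2
python3 -m inch '[-0.33,-0.1,0,0,0,0, -0.67,-0.19,0,0,0,0, -1,-0.28,0,0,0,0]' | head -2
python3 -m inch '[-0.33,-0.1,0.2,0,0,0, -0.67,-0.19,0.4,0,0,0, -1,-0.28,0.6,0,0,0]' | head -2
python3 -m inch '[-0.15,-0.05,0.3,0,0,0, -0.26,-0.1,0.6,0,0,0, -0.26,-0.1,0.8,0,0,0, -0.26,-0.1,0.9,0,0,0, -0.26,-0.1,0.95,0,0,0, -0.26,-0.1,0.95,0,0,0]' | head -3
python3 -c '
from h import *
plan([([.4945,-.352,.0955],10,0,0)])'
```

```text
time: 47.23
position: [0.522, -0.0829, 0.2299]
time: 47.48
position: [0.5137, -0.1664, 0.2299]
time: 47.73
position: [0.5055, -0.249, 0.2297]
time: 47.98
position: [0.498, -0.3318, 0.1814]
time: 48.48
position: [0.4952, -0.3518, 0.1053]
tool_rot: [0.643, 0.766, 0.003, 0.002]
48.4833 [ 0.495 -0.352  0.105] [-0.8   0.68  1.59  0.01  0.86 -0.98]
[-0.   -0.01  0.12] [ 0.005 -0.001 -0.   ]
```

```bash
python3 -m inch '[0,0,0.06,0,0,0, 0,0,0.12,0,0,0, 0,0,0.13,0,0,0, 0,0,0.13,0,0,0]'
python3 -m inch '[0,0,0,0,0,0, 0,0,0,0,0,0, 0,0,0,0,0,0, 0,0,0,0,0,0, 0,0,0,0,0,0, 0,0,0,0,0,0]' 60
python3 -m inch '[0,0,-0.15,0,0,0, 0,0,-0.5,0,0,0, 0,0,-1,0,0,0, 0,0,-1,0,0,0]'
python3 -m inch '[0,0,-0.4,0,0,0, 0,0,-0.8,0,0,0, 0,0,-0.8,0,0,0]' | head -2
python3 -c '
from h import *
for n in("scene","top"):
  camera(n)
  for t in("roller1","ball1","basket"):
   for d in cut_out(n,t): 
    v,u=np.nonzero(d["region"]);print(n,t,round(d["conf"],2),np.round(d["bbox"]),ray(n,[[u.mean(),v.mean()]],.024).round(3)[0])'
```

```text
time: 48.82
position: [0.4965, -0.3525, 0.0961]
tool_rot: [0.643, 0.766, 0.003, 0.004]
ft_force: [-0.2, -0.1, -1.8]
grip_width: 0.0178
grip_force: 40.0
time: 49.32
position: [0.4963, -0.3527, 0.0957]
tool_rot: [0.643, 0.766, 0.003, 0.003]
ft_force: [-0.4, 0.2, -0.2]
grip_width: 0.0497
grip_force: 0.0
time: 49.65
position: [0.4989, -0.3559, 0.1834]
tool_rot: [0.643, 0.766, 0.002, 0.01]
ft_force: [0.7, -1.3, 0.5]
grip_width: 0.0594
grip_force: 0.0
time: 49.9
position: [0.4978, -0.3554, 0.2472]
scene roller1 0.73 [346. 212. 369. 236.] [0.431 0.033 0.024]
scene roller1 0.61 [325. 237. 345. 248.] [ 0.47  -0.043  0.024]
scene ball1 0.73 [348. 214. 368. 235.] [0.432 0.032 0.024]
scene basket 0.78 [187. 248. 257. 317.] [ 0.498 -0.349  0.024]
scene basket 0.69 [ 86. 305. 176. 387.] [ 0.576 -0.56   0.024]
top basket 0.65 [390. 230. 418. 270.] [ 0.545 -0.324  0.024]
```

The basket stands where it started (scene box 187–257 × 248–317, as at the beginning), and both rollers are in the tub.

```bash
python3 -c '
from rig import *
print(hand_in())'
```

```text
the job is handed in; nothing more can be done
None
```

I handed the job in at about 50 s. The balls are in the pan, the rollers were tipped from the basket into the tub, and the empty basket is upright on the bench. An extra rock over the pan rolled both rollers out onto the bench, so I picked them up, reloaded them and tipped them again; I did not re-check the balls after 13.6 s, and the hand-in returned no verdict.

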